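Draw a black laminate sample from the rack and lock it in the squaring corner

TASK

Draw the thin black sample sheet out of its bay in the rack under the clear shelf by pressing on its top with the fingertips and sliding it, keeping it flat on the bench all the way. Slide it into the corner of the two wooden fences until two of its edges lie flush against them, its long edge along the longer fence, and only then swing the brass turn-button over it as far as it will go. Leave the white sheet and everything else on the bench where it is, and let go of everything.

Things in the scene. Friction and masses are not known exactly. Their poses are not given: they have to be found in the camera images.
- black_sheet_mid (a point): middle of the black sheet, half-way through its 3 mm: stiff, black face, pale edges, 80 mm along its x, 96 mm along its y, about 40 g, lying loose on the bench in either bay of the rack. Its near edge (x = -40 mm) lies 2 to 10 mm inside the rack's front edge, under the clear shelf, so only fingers leaning back towards the front (about 30 degrees) get at it. Friction on the bench about 0.6, less than under fingertips
- white_sheet_mid (a point): middle of the white sheet, same size as the black one, lying in the other bay; to be left alone
- rack: fixed sheet rack, dark wood: two bays under a high clear shelf. Origin on the bench, middle of its front edge; x into the bays, y along the front. Bays 106 mm wide, 104 deep, middles at y = +56 and -56 mm, no floor, open at the front; walls 15 mm high, 6 thick, back lip 12 high. Clear shelf 330 x 104 mm over it all, 180 to 186 mm up, front edge at x = 0, on end panels at y = -159, +159, x 64 to 104 mm
- seat (a point): where the seated sheet's middle belongs in the fixed corner, 1.5 mm above the bench; x roughly away from the robot, y to its left. Longer fence along y (y -76 to +48 mm, 20 wide, 9 high) on the robot's side, its face at x = -40 mm; shorter fence along x (x -40 to +30 mm, 28 wide, 9 high), its face at y = -48 mm. The other two sides are open, the floor is the bench
- button (a joint): angle of the brass turn-button about its upright pivot on the shorter fence, rad: 0 = arm along the seat's +x, growing anticlockwise from above; starts at -0.5 to 0.25; 1.57 = its stop, arm along the seat's +y with its nose over the sheet. Plain friction (0.06 N m), stays where it is left
- button_knob (a point): middle of the upright round red knob on the turn-button's nose: 20 mm diameter, 17.5 to 49.5 mm above the bench (this point is 33.5 mm above it), 36 mm from the pivot. The nose under it clears the bench by 5 mm and so passes over the sheet. Push the knob sideways or pinch it
- button_pivot (a point): top of the turn-button's pivot, on its axis, 17.5 mm above the bench, at x = +12, y = -62 mm of the seat's axes
- sanding_block: cork sanding block 110 x 65 x 35 mm; bystander
- screwdriver: screwdriver with green handle, 200 mm long, lying on the bench; bystander
- paint_tin: closed paint tin, 90 mm across, 110 mm tall; bystander
- glue_bottle: yellow glue bottle, 56 mm across, 150 mm tall; bystander
- tape_roll: roll of blue tape lying flat, 100 mm across, 24 mm tall; bystander
- putty_knife: putty knife with black handle, 240 mm long, lying on the bench; bystander
- marker_pen: red marker pen, 14 mm thick, 130 mm long, lying on the bench; bystander
- black_sheet: the black sheet itself; origin under its middle
Mind the look-alikes: they are no part of the job. Of the things that look like the part that bears seat, the smaller one is meant. Leave any red look-alike of the black_sheet alone.

How it is judged:
By the outcome, as a careful person would: the job done as asked, in the order asked, and still so for the second after the job is handed in, with the robot touching nothing.
It also fails if it takes over 72 s, if anything falls off the work surface, if the arm or the gripper's body presses on something with over 40 N, if the wrist force passes 120 N, or if a joint passes its speed limit or range.

ROBOT

A 6-joint arm with a two-finger parallel gripper is mounted at the origin on the work surface. World frame = base frame: x ahead of the robot, y to its left, z up, the work surface at z = 0. Lengths are in m, angles in rad, forces in N, time in s.
With the tool pointing down it reaches from about 0.15 to 0.775 m from the base axis. Payload 6.1 kg.
Tool frame: the origin (TCP) lies midway between the tips of the shut fingers; the grasp point (between the pads) lies 19 mm behind it; z points along the fingers, x is the direction in which the jaws open and shut, and the axes are right-handed (so a half turn about z gives the same grasp; the last joint's range is limited). The gripper opens to 85 mm and grips with 20 to 120 N. Pads are 22 mm wide; open, the fingers measure 114 mm over their backs; the gripper's body (76 mm by 85 mm) begins 54 mm behind the grasp point. The pads swing forward as they close: fully open they stand 13 mm farther back than shut.
Start: joints at [1.312, 0.126, -0.04, 1.405, 0, 1.571], TCP at [0.134, 0.508, 0.231] pointing down, gripper open.
Joint ranges: [-2.72, 2.72], [-0.95, 1.95], [-1.27, 1.35], [-1.78, 2.02], [-1.46, 1.47], [-3.14, 3.14]. Speed limits (rad/s): [2.39, 2.39, 3.01, 3.14, 3.14, 3.14].

INTERFACE

Orientations are given as a unit quaternion [x, y, z, w].
In Python, from workcell import arm gives the robot as it stands.
- The arm moves only by the shell command python3 -m pendant 'ROWS' [OPENING] [FORCE]. ROWS is a JSON object of lists of equal length, an entry for each row: "slide": the shift along the world's x, y, z in mm, a list of three; "turn": the turn about the world's z in rad. A call has 1 to 10 rows; each row is the pose to reach, as a shift and turn from the pose commanded when the call began; what a row does not reach only later rows make up. A row lasts 1/10 s, in which the tool goes at most 50 mm and 8.59 degrees, less where a joint would pass 70% of its speed; a pose out of reach is approached as far as the arm can. A call with a gripper value outside its range is refused whole. OPENING is the finger opening in mm, from 0 to 85.4, set as the call begins (- or left out, the last holds). The fingers move at their own pace and stop on an object; FORCE is the grip in N (left out, the last holds). Time passes only in rows, so rows that repeat a pose let the fingers close. It gives the time, the measured TCP pose, the force and the opening at its end, in the units of the state.
- arm.read_state(): the state, without advancing time (a new reading comes with each control period).
- arm.read_camera(name): name is "scene" or "top" or "wrist"; returns the picture (420x560x3 uint8, red, green, blue); there is no depth.
- arm.calibration(name): a dict with "fovy" (degrees; the focal length in pixels is half the picture's height over the tangent of half this angle, whatever the lens; pixels are square), "cx", "cy" (the principal point, pixels), "camera_from_world" (4x4, takes a point from world to camera coordinates). Camera axes: x right, y down, z forward; pixel columns grow to the right and rows downward; lengths in m; the calibration is good to about 2 mm. A picture is of the moment at which its call begins: read the wrist's pose just before it. calibration takes no time and is no camera call; for the wrist camera it gives the pose at the moment of the call.
- arm.close_job(): hands the job in, once; it reports no verdict.
The state is a dict: "clock": time; "joint_pos": joint angles; "dq": joint speeds; "tau": joint torques, N m; "ee_pos": TCP position; "tool_rot": TCP orientation; "contact_force": force on the tool from outside, world axes, zero at the start; "wrist_torque": the same for the moment, N m; "grip_width": finger opening in m.
Only numpy, scipy, OpenCV 4.12 (cv2) and the standard library are available. Lean on these libraries where they do the work, as an engineer would, in place of code of your own. Each camera call takes 0.05 s, during which the arm holds its last target.

## Working session

There is one attempt and no reset: what is moved stays moved. The work goes in short steps, Python scripts to look and compute and a shell command to move; the robot and the scene stay as the last step left them, time stands still between calls to the robot, and variables do not carry over. Pictures are saved under pics/ and viewed, and the job is handed in when it is done.

```bash
ls; mkdir -p pics; python3 - <<'E'
from workcell import arm
import cv2,json
s=arm.read_state();print(s)
for n in ("scene","top","wrist"):
    c=arm.calibration(n);print(n,c)
    im=arm.read_camera(n);cv2.imwrite(f"pics/{n}0.png",im[:,:,::-1])
E
```

```text
pics
{'clock': 0.0, 'joint_pos': array([ 1.31199788e+00,  1.26412195e-01, -4.06240621e-02,  1.40537387e+00,
        2.65760303e-05,  1.57082496e+00]), 'dq': array([-0.00070446,  0.0011911 , -0.00128519, -0.00038885,  0.0010106 ,
        0.00010574]), 'tau': array([ 1.50463926e-03, -4.35917294e+01,  3.52922988e+01,  1.73505273e-02,
        1.69164773e-04,  6.28985717e-06]), 'ee_pos': array([0.13424741, 0.50713106, 0.23050422]), 'tool_rot': array([ 7.92447501e-01,  6.09939593e-01, -6.47516095e-04,  4.81648073e-04]), 'contact_force': array([-0.08261297, -0.36607197,  0.4514845 ]), 'wrist_torque': array([ 0.06239184, -0.00565532, -0.04698941]), 'grip_width': 0.08548878214835832}
scene {'fovy': 55.13468536346851, 'cx': 277.0282430733714, 'cy': 212.10605825787965, 'camera_from_world': array([[-0.51278221,  0.85849796,  0.00597153,  0.26305842],
       [ 0.5753096 ,  0.34877956, -0.73984571, -0.21680308],
       [-0.63723878, -0.37594424, -0.67275008,  1.35512589],
       [ 0.        ,  0.        ,  0.        ,  1.        ]])}
top {'fovy': 52.09843790058477, 'cx': 282.22261815875163, 'cy': 204.56410592968535, 'camera_from_world': array([[ 0.02824204, -0.99959651,  0.0030335 , -0.05532446],
       [-0.97775004, -0.02825561, -0.20786168,  0.47853519],
       [ 0.20786352,  0.00290443, -0.97815353,  1.16031039],
       [ 0.        ,  0.        ,  0.        ,  1.        ]])}
wrist {'fovy': 60.02947581817958, 'cx': 277.7547138295773, 'cy': 204.36694570077015, 'camera_from_world': array([[ 0.25570981,  0.96675265, -0.0013461 , -0.52417015],
       [ 0.92952649, -0.2454802 ,  0.27517262, -0.03641149],
       [ 0.26569342, -0.07161557, -0.96139389,  0.38022855],
       [ 0.        ,  0.        ,  0.        ,  1.        ]])}
```

View pics/scene0.png

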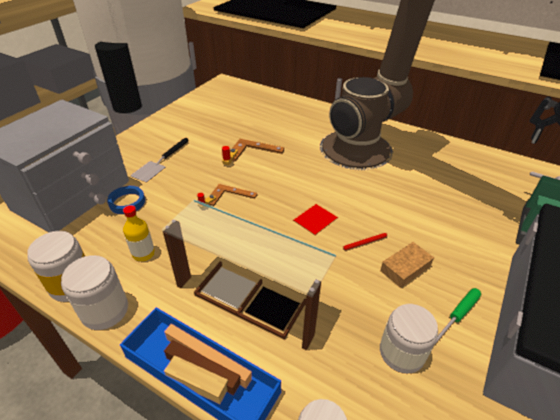

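View pics/top0.png

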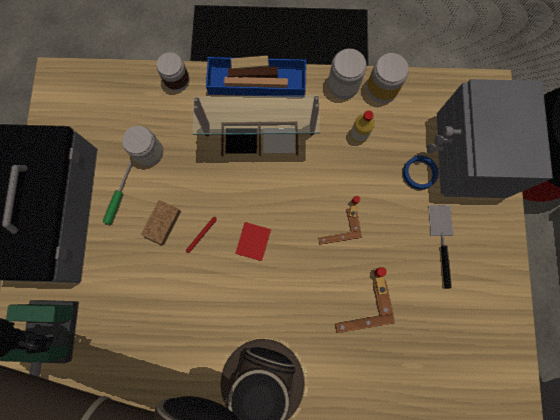

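View pics/wrist0.png

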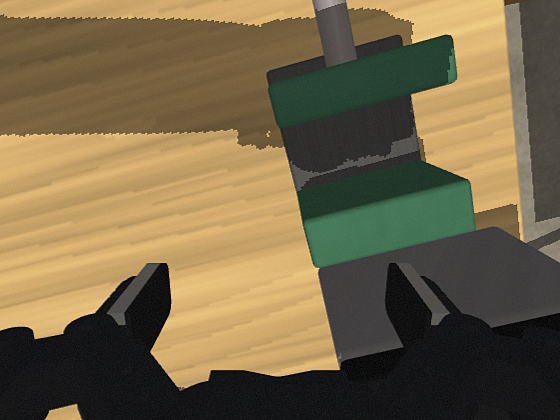

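```bash
cat > h.py <<'E'
import numpy as np,cv2
from workcell import arm
def cal(n):
    c=arm.calibration(n);f=210/np.tan(np.radians(c["fovy"]/2));return c,f
def ray(n,u,v,z,c=None):
    if c is None:c=arm.calibration(n)
    f=210/np.tan(np.radians(c["fovy"]/2));M=c["camera_from_world"];R=M[:3,:3];o=-R.T@M[:3,3]
    d=R.T@np.array([(u-c["cx"])/f,(v-c["cy"])/f,1]);return o+d*(z-o[2])/d[2]
def proj(n,p,c=None):
    if c is None:c=arm.calibration(n)
    f=210/np.tan(np.radians(c["fovy"]/2));M=c["camera_from_world"];q=M[:3,:3]@np.array(p)+M[:3,3]
    return np.array([c["cx"]+f*q[0]/q[2],c["cy"]+f*q[1]/q[2]])
def crop(im,u0,u1,v0,v1,k,name):
    a=cv2.resize(im[v0:v1,u0:u1],None,fx=k,fy=k,interpolation=cv2.INTER_CUBIC)
    cv2.imwrite(name,a)
E
python3 - <<'E'
from h import *
t=cv2.imread("pics/top0.png")
crop(t,180,340,85,175,5,"pics/t_rack.png")
crop(t,310,400,185,255,8,"pics/t_seat.png")
c=arm.calibration("wrist");M=c["camera_from_world"];o=-M[:3,:3].T@M[:3,3];print("wrist cam",o)
from scipy.spatial.transform import Rotation as R
s=arm.read_state();T=R.from_quat(s["tool_rot"]);print(T.as_matrix());print("cam in tool",T.inv().apply(o-s["ee_pos"]))
E
python3 -m pendant --help | head -30
```

```text
wrist cam [0.06686313 0.52505933 0.37496231]
[[ 2.55901631e-01  9.66702784e-01 -2.87811654e-04]
 [ 9.66702050e-01 -2.55901792e-01 -1.19173975e-03]
 [-1.22570965e-03  2.67400311e-05 -9.99999248e-01]]
cam in tool [-0.00019203 -0.0697235  -0.14426762]invalid input: not JSON, or not a number
```

View pics/t_rack.png

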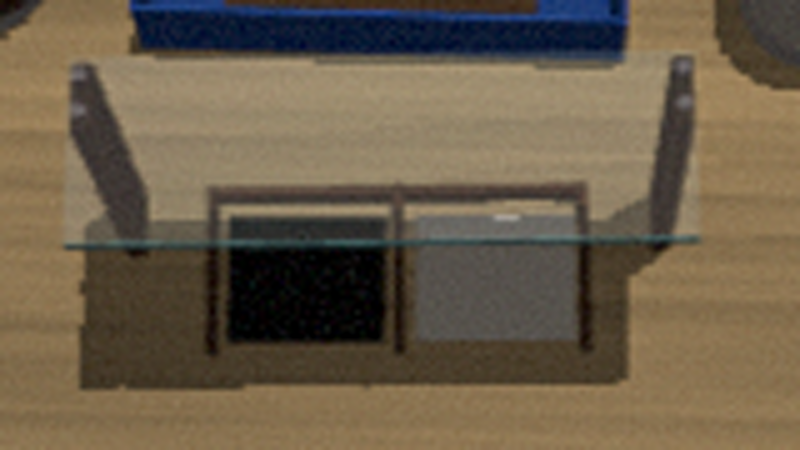

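View pics/t_seat.png

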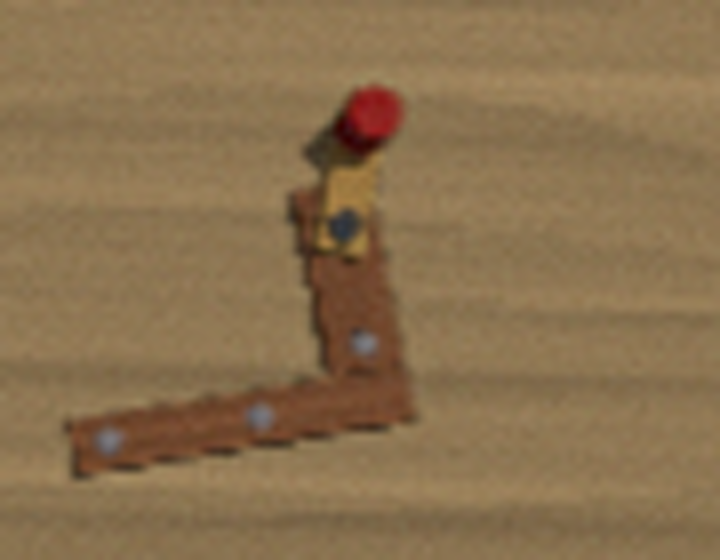

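```bash
python3 - <<'E'
from h import *
np.set_printoptions(precision=4,suppress=True)
t=cv2.imread("pics/top0.png")
g=cv2.cvtColor(t,cv2.COLOR_BGR2GRAY)
for nm,pts,z in [("sheet",[(228,342),(384,343),(384,216),(230,218)],.003),("wallfront",[(211,352),(399,352),(586,350)],.015),("shelf",[(65,245),(700,241)],.186),("white",[(417,343),(577,341)],.003)]:
    print(nm)
    for u,v in pts: print(ray("top",u/5+180-.4,v/5+85-.4,z))
for nm,pts,z in [("fence",[(68,425),(78,476),(330,375),(413,418),(292,195),(375,195)],.009),("pivot",[(343,226)],.0175),("knobtop",[(375,112)],.0495)]:
    print(nm)
    for u,v in pts: print(ray("top",u/8+310-.44,v/8+185-.44,z))
E
```

```text
sheet
[0.6434 0.1343 0.003 ]
[0.6456 0.0406 0.003 ]
[0.7266 0.0439 0.003 ]
[0.7226 0.1375 0.003 ]
wallfront
[0.6329 0.1423 0.015 ]
[0.6361 0.0306 0.015 ]
[ 0.6406 -0.0806  0.015 ]
shelf
[0.6318 0.1948 0.186 ]
[ 0.6437 -0.1334  0.186 ]
white
[0.6461 0.0207 0.003 ]
[ 0.6502 -0.0754  0.003 ]
fence
[ 0.3945 -0.1471  0.009 ]
[ 0.3763 -0.1508  0.009 ]
[ 0.4153 -0.2412  0.009 ]
[ 0.4006 -0.2709  0.009 ]
[ 0.4811 -0.2277  0.009 ]
[ 0.4819 -0.2579  0.009 ]
pivot
[ 0.4684 -0.2448  0.0175]
knobtop
[ 0.5035 -0.2511  0.0495]
```

```bash
python3 -m pendant '{"slide":[[35,-32,0],[70,-64,0],[105,-96,0],[140,-128,0],[175,-160,0],[210,-192,0],[245,-224,0],[280,-256,0],[315,-288,0],[350,-320,0]],"turn":[-0.12,-0.24,-0.36,-0.48,-0.6,-0.72,-0.84,-0.96,-1.08,-1.2]}' 85
python3 -m pendant '{"slide":[[30,-30,0],[60,-60,0],[95,-97,0],[95,-97,0],[95,-97,0]],"turn":[-0.04,-0.076,-0.076,-0.076,-0.076]}'
python3 - <<'E'
from h import *
for n in ("scene","wrist"):
    cv2.imwrite(f"pics/{n}1.png",arm.read_camera(n)[:,:,::-1])
s=arm.read_state();print(s["clock"],s["ee_pos"],s["joint_pos"],s["contact_force"])
E
```

```text
clock: 1.15
ee_pos: [0.4854, 0.1858, 0.2312]
tool_rot: [0.999, 0.053, -0.0, -0.0]
contact_force: [0.5, 0.9, 0.7]
grip_width: 0.0849
clock: 1.65
ee_pos: [0.5797, 0.0894, 0.2303]
tool_rot: [1.0, 0.017, -0.001, 0.0]
contact_force: [-1.1, 0.6, -0.3]
grip_width: 0.0847
1.75 [0.57883809 0.09083998 0.23102054] [1.55528093e-01 2.43817912e-01 1.02934068e-01 1.43078018e+00
 2.72229511e-04 1.69006240e+00] [0.10942146 1.17576431 1.06947903]
```

View pics/scene1.png

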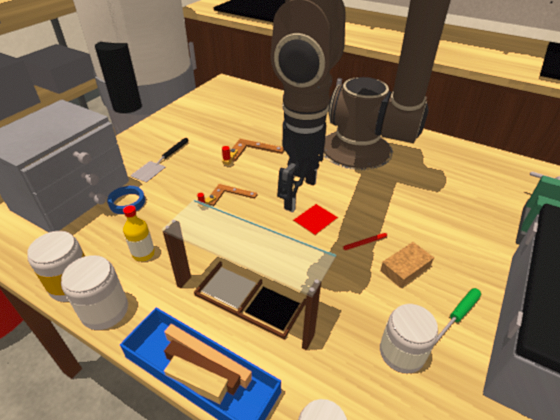

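View pics/wrist1.png

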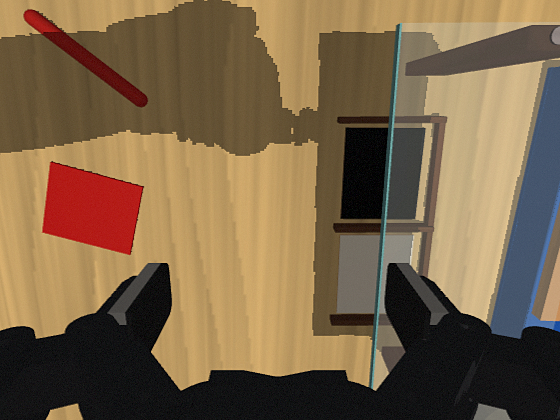

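```bash
python3 - <<'E'
from h import *
t=cv2.imread("pics/scene1.png");crop(t,230,370,0,240,2.5,"pics/s1c.png")
w=cv2.imread("pics/wrist1.png");crop(w,300,480,90,350,2.2,"pics/w1c.png")
for dx in (-.05,.05):
  for h in (0,.073,.18): print(dx,h,(proj("scene",[.5788+dx,.0908,.231+h])-[230,0])*2.5)
E
```

```text
-0.05 0 [204.01760166 467.38156899]
-0.05 0.073 [210.02637451 393.7436061 ]
-0.05 0.18 [220.34117806 267.33491366]
0.05 0 [143.80223726 537.78073839]
0.05 0.073 [146.21447832 462.41718536]
0.05 0.18 [150.41528898 331.17490521]
```

View pics/s1c.png

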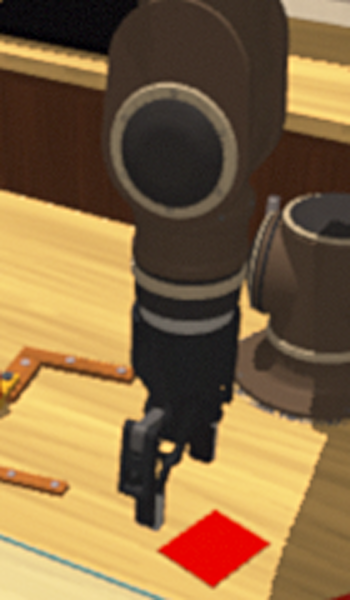

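View pics/w1c.png

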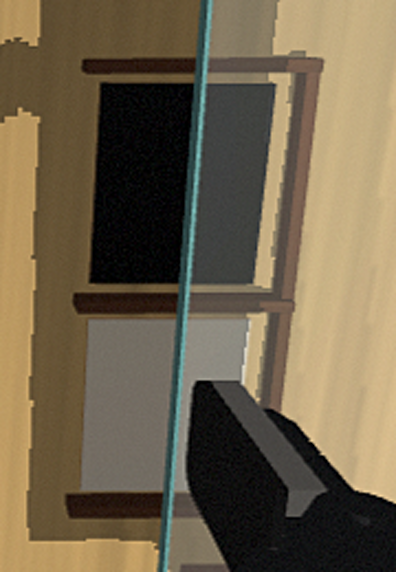

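```bash
python3 - <<'E'
from h import *
np.set_printoptions(precision=4,suppress=True)
s=arm.read_state();print(s["ee_pos"])
z=s["ee_pos"][2]+.013
for p in [(387,262),(411,262),(170,262),(147,262),(390,240),(384,276)]: print(p,ray("wrist",*p,z)-s["ee_pos"])
# wrist view of rack
k=lambda u,v:(u/2.2+300-.3,v/2.2+90-.3)
for nm,pts,z in [("sheet",[(100,83),(91,282),(253,286),(275,83)],.003),("walls",[(82,66),(75,302),(67,504)],.015),("wallfoot",[(84,72),(76,311),(70,516)],.0),("shelf",[(208,3),(166,555)],.186)]:
    print(nm)
    for u,v in pts: print(ray("wrist",*k(u,v),z))
E
```

```text
[0.5788 0.0908 0.231 ]
(387, 262) [0.0425 0.0099 0.013 ]
(411, 262) [0.0519 0.0103 0.013 ]
(170, 262) [-0.0428  0.0068  0.013 ]
(147, 262) [-0.0518  0.0065  0.013 ]
(390, 240) [0.0426 0.0192 0.013 ]
(384, 276) [0.042  0.0038 0.013 ]
sheet
[0.6448 0.1369 0.003 ]
[0.6488 0.0415 0.003 ]
[0.7283 0.0423 0.003 ]
[0.7247 0.1398 0.003 ]
walls
[0.6341 0.1447 0.015 ]
[0.6397 0.035  0.015 ]
[ 0.6442 -0.0749  0.015 ]
wallfoot
[0.6376 0.1414 0.    ]
[0.6432 0.0251 0.    ]
[ 0.6492 -0.092   0.    ]
shelf
[0.6339 0.1669 0.186 ]
[0.6404 0.0216 0.186 ]
```

```bash
python3 -m pendant '{"slide":[[-10,-2,-45],[-20,-4,-90],[-20,-4,-135],[-20,-4,-170],[-20,-4,-205],[-12,-4,-205],[-4,-4,-205],[4,-4,-208],[8,-4,-210],[8,-4,-210]],"turn":[0,0,0,0,0,0,0,0,0,0]}'
python3 - <<'E'
from h import *
for n in ("scene","wrist"):
    cv2.imwrite(f"pics/{n}2.png",arm.read_camera(n)[:,:,::-1])
s=arm.read_state();print(s["clock"],s["ee_pos"],s["joint_pos"],s["contact_force"])
t=cv2.imread("pics/scene2.png");crop(t,160,360,120,330,2.8,"pics/s2c.png")
E
```

```text
clock: 2.75
ee_pos: [0.5889, 0.0867, 0.0223]
tool_rot: [1.0, 0.018, 0.001, -0.0]
contact_force: [-0.8, -0.2, -0.3]
grip_width: 0.0852
2.85 [0.5877545  0.08648014 0.02189886] [ 1.46077174e-01  3.30738732e-01 -2.48811597e-01  9.90554023e-01
  2.23330948e-05  1.68104178e+00] [-0.18719211 -0.99578413  0.49436582]
```

View pics/s2c.png

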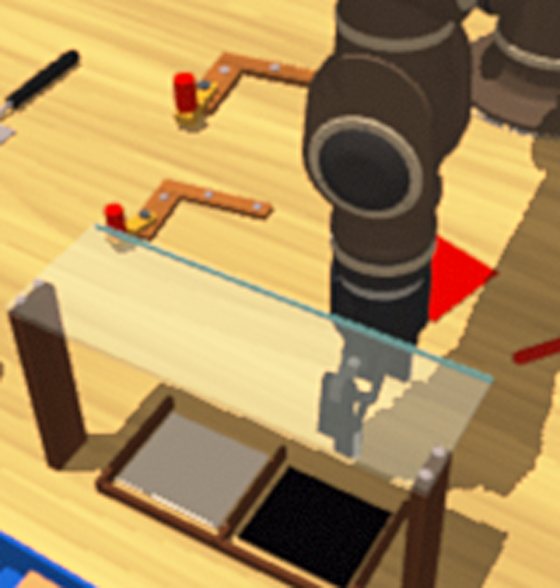

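View pics/wrist2.png

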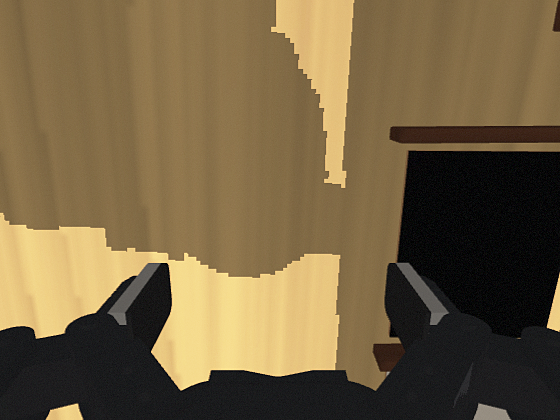

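```bash
python3 - <<'E'
from h import *
np.set_printoptions(precision=4,suppress=True)
w=cv2.imread("pics/wrist2.png")
g=w.max(2)
for r in (170,200,230,250): print(r,[int(x) for x in g[r,385:420]])
for r in (170,200,230,250):
    u=385+np.argmax(g[r,385:420]<45); print(u,ray("wrist",u-.5,r,.003))
for p in [(408,151),(390,134),(374,357)]: print(ray("wrist",*p,.003 if p[0]==408 else .0))
print(arm.read_state()["ee_pos"])
E
```

```text
170 [132, 133, 131, 131, 131, 128, 129, 130, 129, 128, 129, 129, 130, 132, 133, 132, 135, 132, 134, 131, 128, 69, 5, 9, 7, 13, 9, 10, 14, 0, 8, 5, 5, 6, 16]
200 [131, 131, 131, 131, 129, 128, 129, 131, 131, 131, 135, 135, 133, 138, 135, 138, 131, 130, 65, 5, 7, 7, 12, 6, 3, 2, 16, 11, 13, 10, 6, 7, 11, 4, 2]
230 [131, 128, 129, 131, 131, 133, 131, 134, 137, 137, 137, 137, 136, 126, 130, 61, 1, 12, 7, 17, 13, 12, 9, 7, 12, 13, 14, 0, 7, 6, 12, 3, 7, 9, 14]
250 [130, 131, 132, 134, 135, 137, 136, 138, 136, 136, 140, 129, 127, 60, 0, 8, 1, 2, 16, 10, 15, 7, 12, 13, 10, 14, 4, 3, 15, 9, 9, 5, 11, 11, 13]
407 [0.6448 0.1277 0.003 ]
404 [0.6453 0.1135 0.003 ]
401 [0.6458 0.0987 0.003 ]
399 [0.6462 0.0884 0.003 ]
[0.6443 0.1363 0.003 ]
[0.6363 0.1432 0.    ]
[0.642  0.0246 0.    ]
[0.5878 0.0865 0.0219]
```

```bash
python3 -m pendant '{"slide":[[4,0,-6],[8,0,-12],[11,0,-18],[13,0,-22],[13,0,-22],[13,0,-22]],"turn":[0,0,0,0,0,0]}'
python3 - <<'E'
from h import *
for n in ("scene","wrist"):
    cv2.imwrite(f"pics/{n}3.png",arm.read_camera(n)[:,:,::-1])
s=arm.read_state();print(s["clock"],s["ee_pos"],s["contact_force"])
t=cv2.imread("pics/scene3.png");a=cv2.resize(t[150:300,220:360],None,fx=4,fy=4,interpolation=2)
cv2.imwrite("pics/s3c.png",a)
E
```

```text
clock: 3.45
ee_pos: [0.6001, 0.0864, -0.001]
tool_rot: [1.0, 0.018, -0.0, 0.0]
contact_force: [0.4, -0.0, 0.3]
grip_width: 0.0851
3.55 [ 6.00394774e-01  8.65172201e-02 -5.32921440e-04] [-0.19298418  0.15285391 -0.33354956]
```

View pics/s3c.png

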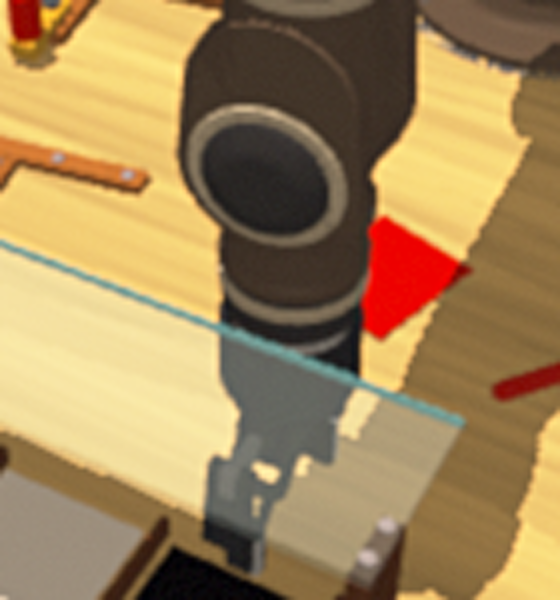

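View pics/wrist3.png

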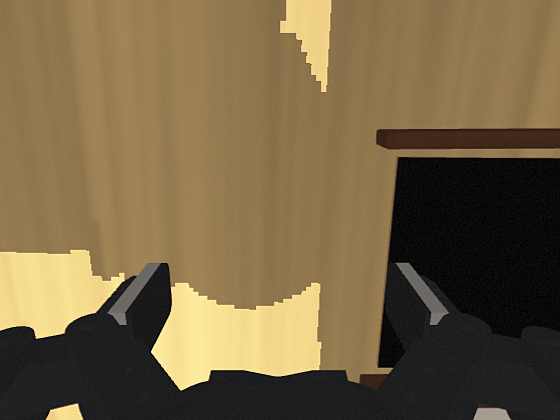

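```bash
python3 -m pendant '{"slide":[[2,0,-3],[2,0,-6],[2,0,-9],[2,0,-10],[2,0,-11],[2,0,-11],[2,0,-11]],"turn":[0,0,0,0,0,0,0]}'
```

```text
clock: 4.25
ee_pos: [0.6013, 0.0865, -0.0101]
tool_rot: [1.0, 0.018, -0.0, -0.0]
contact_force: [-12.9, -0.0, 12.3]
grip_width: 0.085
```

```bash
python3 -m pendant '{"slide":[[-1,0,-1],[-3,0,-1],[-3,0,-1]],"turn":[0,0,0]}'
python3 - <<'E'
from h import *
for n in ("scene","wrist"):
    cv2.imwrite(f"pics/{n}4.png",arm.read_camera(n)[:,:,::-1])
t=cv2.imread("pics/scene4.png");a=cv2.resize(t[210:340,190:330],None,fx=4,fy=4,interpolation=2)
cv2.imwrite("pics/s4c.png",a)
E
```

```text
clock: 4.55
ee_pos: [0.6013, 0.0865, -0.0103]
tool_rot: [1.0, 0.018, 0.002, 0.0]
contact_force: [-1.9, -0.6, 10.2]
grip_width: 0.0853
```

View pics/s4c.png

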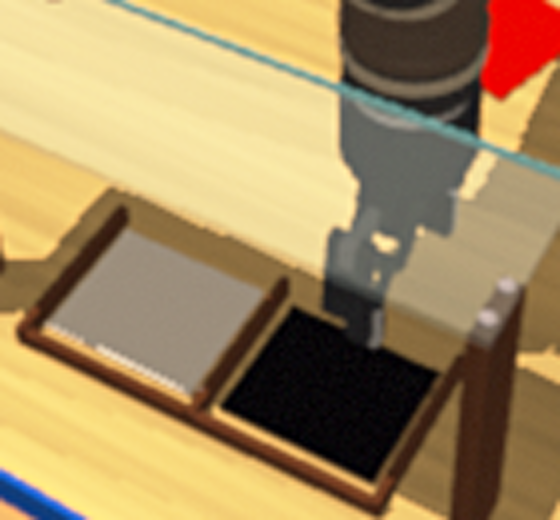

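View pics/wrist4.png

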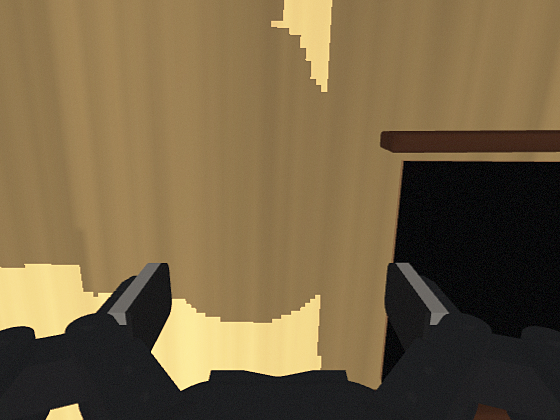

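```bash
python3 -m pendant '{"slide":[[-2,0,-1],[-4,0,-2],[-6,0,-2],[-9,0,-2],[-12,0,-2],[-15,-1,-2],[-15,-1,-2]],"turn":[0,0,0,0,0,0,0]}'
python3 - <<'E'
from h import *
s=arm.read_state();print(s["clock"],s["ee_pos"],s["contact_force"])
for n in ("scene","wrist"):
    cv2.imwrite(f"pics/{n}5.png",arm.read_camera(n)[:,:,::-1])
t=cv2.imread("pics/scene5.png");a=cv2.resize(t[210:340,190:330],None,fx=4,fy=4,interpolation=2)
cv2.imwrite("pics/s5c.png",a)
E
```

```text
clock: 5.35
ee_pos: [0.5898, 0.0862, -0.0107]
tool_rot: [1.0, 0.018, 0.006, -0.001]
contact_force: [5.5, 1.4, 11.5]
grip_width: 0.085
5.35 [ 0.58981293  0.08623561 -0.01067609] [ 5.52879126  1.37913807 11.50309479]
```

View pics/s5c.png

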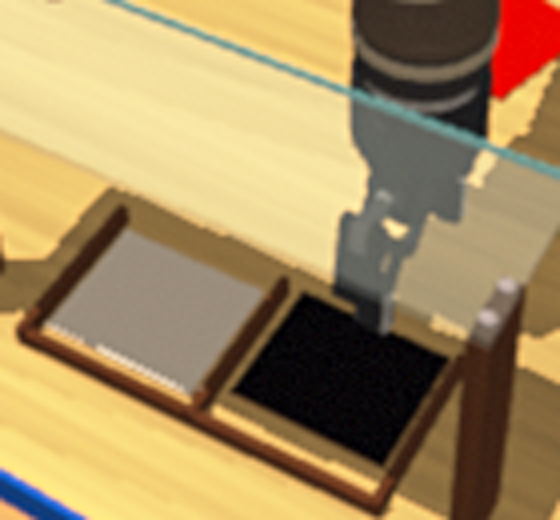

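View pics/wrist5.png

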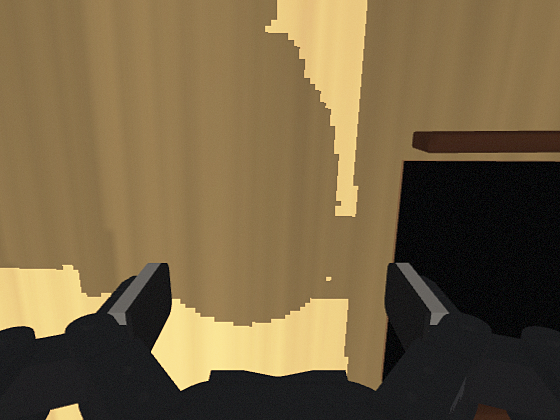

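```bash
python3 -m pendant '{"slide":[[-5,0,0],[-10,0,0],[-15,-1,0],[-20,-1,0],[-25,-1,0],[-30,-1,0],[-35,-1,0],[-40,-1,0],[-40,-1,0]],"turn":[0,0,0,0,0,0,0,0,0]}'
python3 - <<'E'
from h import *
s=arm.read_state();print(s["clock"],s["ee_pos"],s["contact_force"])
for n in ("wrist",):
    cv2.imwrite(f"pics/{n}6.png",arm.read_camera(n)[:,:,::-1])
E
```

```text
clock: 6.35
ee_pos: [0.5498, 0.0851, -0.0107]
tool_rot: [1.0, 0.018, 0.006, -0.001]
contact_force: [4.1, -0.5, 13.0]
grip_width: 0.0845
6.35 [ 0.54979601  0.0851428  -0.01072278] [ 4.05576768 -0.51331966 12.99602906]
```

View pics/wrist6.png

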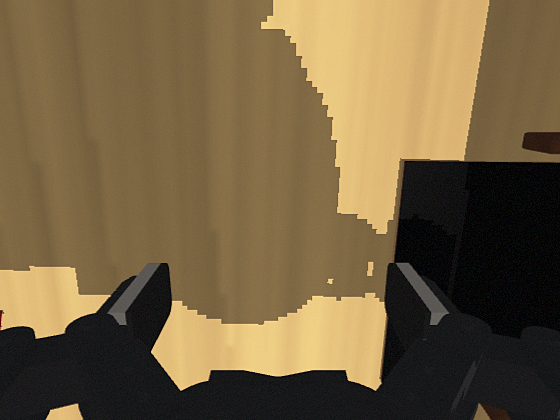

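```bash
python3 -m pendant '{"slide":[[-6,0,0],[-12,0,0],[-18,-1,0],[-24,-1,0],[-30,-1,0],[-36,-1,0],[-42,-2,0],[-48,-2,0],[-54,-2,0],[-54,-2,0]],"turn":[0,0,0,0,0,0,0,0,0,0]}'
python3 -m pendant '{"slide":[[0,0,5],[10,0,25],[20,0,50],[20,0,50],[20,0,50]],"turn":[0,0,0,0,0]}' 40
python3 - <<'E'
from h import *
s=arm.read_state();print(s["clock"],s["ee_pos"],s["contact_force"])
for n in ("wrist","top"):
    cv2.imwrite(f"pics/{n}7.png",arm.read_camera(n)[:,:,::-1])
E
```

```text
clock: 7.4
ee_pos: [0.496, 0.0833, -0.0108]
tool_rot: [1.0, 0.018, 0.006, -0.001]
contact_force: [4.0, -0.5, 13.6]
grip_width: 0.0852
clock: 7.9
ee_pos: [0.5108, 0.0825, 0.0357]
tool_rot: [1.0, 0.018, 0.001, -0.0]
contact_force: [1.0, -0.2, 0.1]
grip_width: 0.0401
7.9 [0.51084683 0.08254797 0.03567251] [ 1.02828649 -0.21328372  0.12692014]
```

View pics/wrist7.png

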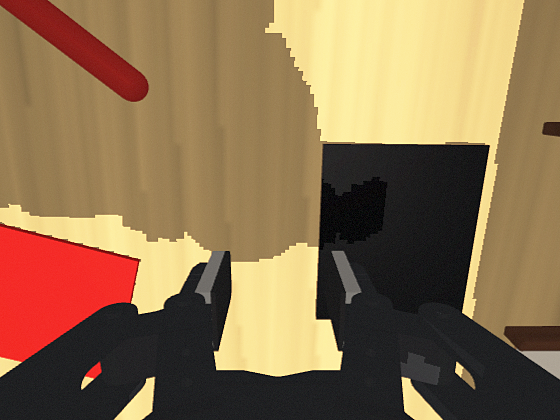

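View pics/top7.png

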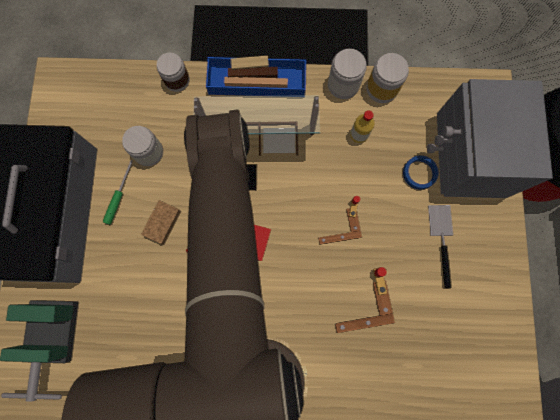

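```bash
cat >> h.py <<'E'
def blackrect(name,c=None,k=None,roi=None):
    im=cv2.imread(name); return im
E
python3 - <<'E'
from h import *
np.set_printoptions(precision=4,suppress=True)
w=cv2.imread("pics/wrist7.png").max(2)
# edges subpixel: left edge cols by row, top edge rows by col, right edge
L=[];Rr=[];T=[]
for r in range(155,245,5):
    u=300+np.argmax(w[r,300:345]<90); L.append(ray("wrist",u-.5,r,.003)[:2])
for r in range(155,290,5):
    u=440+np.argmax(w[r,440:500]>90); Rr.append(ray("wrist",u-.5,r,.003)[:2])
for u in range(335,440,5):
    v=125+np.argmax(w[125:160,u]<90); T.append(ray("wrist",u,v-.5,.003)[:2])
def fit(P):
    vx,vy,x,y=cv2.fitLine(np.array(P,np.float32),cv2.DIST_HUBER,0,.01,.01).ravel();return np.array([x,y]),np.array([vx,vy])
for n,P in (("L",L),("R",Rr),("T",T)):
    p,d=fit(P); print(n,p,d, np.arctan2(d[1],d[0]))
t=cv2.imread("pics/top0.png")
for p in [(245,222),(271,230),(262,260),(236,252)]: print(ray("top",*p,.003))
E
```

```text
L [0.5297 0.1064] [ 0.0304 -0.9995] -1.5404134
R [0.6096 0.11  ] [ 0.0285 -0.9996] -1.5423065
T [0.5498 0.1335] [0.9993 0.0363] 0.03627716
[0.4351 0.0651 0.003 ]
[ 0.4138 -0.0112  0.003 ]
[0.3267 0.0116 0.003 ]
[0.3474 0.0868 0.003 ]
```

```bash
python3 - <<'E'
from h import *
np.set_printoptions(precision=4,suppress=True)
print(arm.read_state()["ee_pos"],arm.read_state()["dq"])
cw=arm.calibration("wrist");im=arm.read_camera("wrist")[:,:,::-1];s=arm.read_state()["ee_pos"];print(s)
cv2.imwrite("pics/wrist8.png",im)
w=im.max(2)
for r in (170,200,230):
    u=300+np.argmax(w[r,300:345]<90); print(ray("wrist",u-.5,r,.003,cw)[:2])
    u=440+np.argmax(w[r,440:500]>90); print(ray("wrist",u-.5,r,.003,cw)[:2])
for u in (350,420):
    v=125+np.argmax(w[125:160,u]<90); print(ray("wrist",u,v-.5,.003,cw)[:2])
E
```

```text
[0.5094 0.0824 0.0344] [-0.0011  0.005  -0.0075  0.0012  0.0018  0.0001]
[0.5092 0.0824 0.0342]
[0.5313 0.12  ]
[0.6119 0.1229]
[0.5314 0.1048]
[0.6124 0.1077]
[0.532  0.0888]
[0.613  0.0918]
[0.5421 0.1332]
[0.5757 0.134 ]
```

```bash
python3 -m pendant '{"slide":[[20,1,0],[40,3,0],[62,4,-10],[62,4,-20],[62,4,-28],[62,4,-30],[62,4,-32],[62,4,-33],[62,4,-34],[62,4,-34]],"turn":[0,0,0,0,0,0,0,0,0,0]}'
```

```text
clock: 9.05
ee_pos: [0.5724, 0.0865, 0.0016]
tool_rot: [1.0, 0.018, 0.0, -0.0]
contact_force: [0.4, -0.3, -0.9]
grip_width: 0.0401
```

```bash
python3 -m pendant '{"slide":[[0,0,-2],[0,0,-3],[0,0,-4],[0,0,-5],[0,0,-5]],"turn":[0,0,0,0,0]}'
```

```text
clock: 9.55
ee_pos: [0.5726, 0.0865, 0.0014]
tool_rot: [1.0, 0.018, 0.002, -0.0]
contact_force: [-13.7, -1.5, 35.5]
grip_width: 0.0399
```

```bash
python3 -m pendant '{"slide":[[0,0,2],[-5,-12,2],[-11,-24,2],[-18,-40,2],[-26,-56,2],[-34,-72,2],[-41,-88,2],[-48,-104,2],[-55,-120,2],[-55,-120,2]],"turn":[0,0,0,0,0,0,0,0,0,0]}'
python3 - <<'E'
from h import *
for n in ("scene","wrist"):
    cv2.imwrite(f"pics/{n}9.png",arm.read_camera(n)[:,:,::-1])
E
```

```text
clock: 10.55
ee_pos: [0.5203, -0.0346, 0.0016]
tool_rot: [1.0, 0.017, 0.004, 0.0]
contact_force: [0.7, 0.2, 14.2]
grip_width: 0.0401
```

View pics/scene9.png

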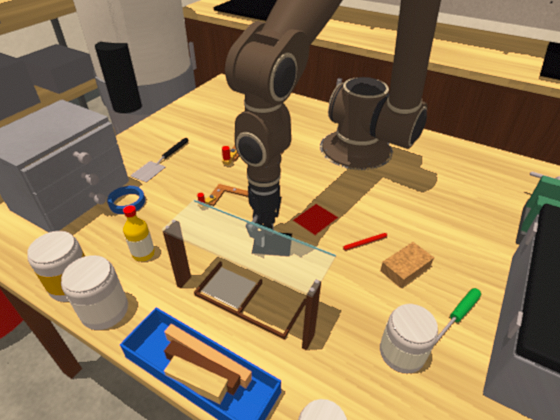

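View pics/wrist9.png

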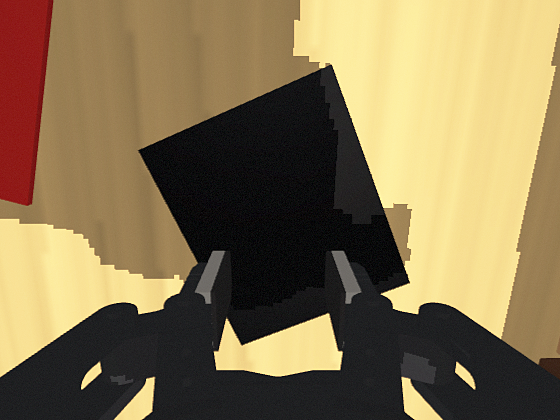

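```bash
cat >> h.py <<'E'
def sheet(cs,n="wrist",c=None,z=.003):
    """cs: 4 image corners of sheet; prints centre, and yaw of its x axis (short side 80)"""
    P=np.array([ray(n,*p,z,c)[:2] for p in cs]);ctr=P.mean(0)
    e=[P[(i+1)%4]-P[i] for i in range(4)];out=[]
    for v in e: out.append((round(np.linalg.norm(v)*1e3,1),round(np.arctan2(v[1],v[0]),3)))
    return P,ctr,out
E
python3 - <<'E'
from h import *
np.set_printoptions(precision=4,suppress=True)
print(sheet([(332,65),(139,151),(242,345),(409,283)]),arm.read_state()["ee_pos"])
E
```

```text
(array([[ 0.5373,  0.0481],
       [ 0.4642,  0.014 ],
       [ 0.5051, -0.0736],
       [ 0.5777, -0.0397]]), array([ 0.5211, -0.0128]), [(np.float64(80.6), np.float64(-2.704)), (np.float64(96.6), np.float64(-1.134)), (np.float64(80.1), np.float64(0.436)), (np.float64(96.7), np.float64(2.003))]) [ 0.5203 -0.0345  0.0016]
```

```bash
python3 -m pendant '{"slide":[[3,0,6],[3,10,30],[4,21,30],[4,21,30],[4,21,30],[4,21,30],[4,21,30],[4,21,30],[4,21,30],[4,21,30]],"turn":[0,-0.13,-0.26,-0.39,-0.52,-0.65,-0.78,-0.91,-1.04,-1.17]}' 50
python3 -m pendant '{"slide":[[0,0,-10],[0,0,-20],[0,0,-20]],"turn":[0,0,0]}' 50
python3 - <<'E'
from h import *
cw=arm.calibration("wrist");s=arm.read_state();print(s["ee_pos"],s["clock"])
cv2.imwrite("pics/wrist10.png",arm.read_camera("wrist")[:,:,::-1])
E
```

```text
clock: 11.65
ee_pos: [0.5213, -0.0124, 0.0284]
tool_rot: [0.842, -0.539, -0.0, 0.0]
contact_force: [0.3, -1.0, -0.1]
grip_width: 0.0499
clock: 11.95
ee_pos: [0.5198, -0.0124, 0.0062]
tool_rot: [0.844, -0.536, -0.001, 0.001]
contact_force: [-1.4, 0.2, -0.8]
grip_width: 0.0501
[ 0.51983628 -0.012409    0.00621222] 11.95
```

View pics/wrist10.png

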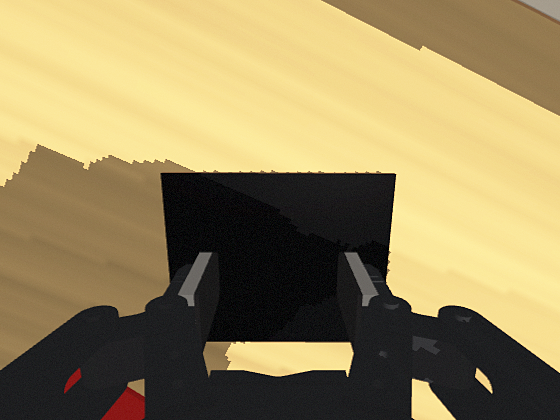

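```bash
python3 -m pendant '{"slide":[[0,0,-4],[0,0,-7],[0,0,-9],[0,0,-10],[0,0,-10]],"turn":[0,0,0,0,0]}'
```

```text
clock: 12.5
ee_pos: [0.5214, -0.0125, -0.0]
tool_rot: [0.844, -0.537, 0.0, -0.0]
contact_force: [-5.7, -0.3, 14.6]
grip_width: 0.0503
```

```bash
python3 -m pendant '{"slide":[[0,0,-2],[-2,-5,-2],[-6,-13,-2],[-11,-25,-2],[-16,-37,-2],[-21,-49,-2],[-26,-61,-2],[-31,-73,-2],[-35,-82,-2],[-35,-82,-2]],"turn":[0,0,-0.01,-0.03,-0.05,-0.07,-0.09,-0.11,-0.12,-0.12]}'
python3 - <<'E'
from h import *
s=arm.read_state();print(s["ee_pos"],s["clock"])
cv2.imwrite("pics/wrist11.png",arm.read_camera("wrist")[:,:,::-1])
E
```

```text
clock: 13.5
ee_pos: [0.4905, -0.0945, -0.0001]
tool_rot: [0.81, -0.587, 0.003, -0.004]
contact_force: [2.0, 3.7, 18.6]
grip_width: 0.0502
[ 4.90525883e-01 -9.44924536e-02 -6.69970160e-05] 13.5
```

View pics/wrist11.png

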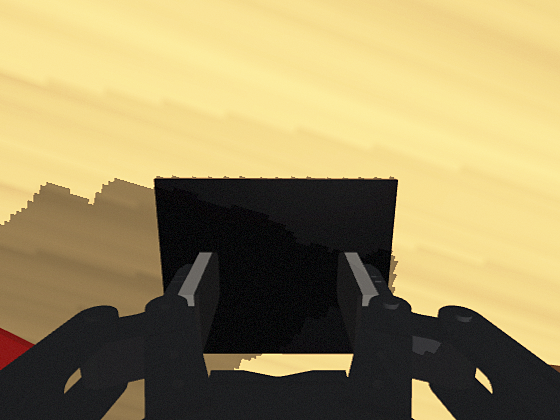

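```bash
python3 -m pendant '{"slide":[[-3,-7,0],[-8,-18,0],[-13,-30,0],[-18,-42,0],[-23,-54,0],[-28,-65,0],[-32,-75,0],[-35,-80,0],[-35,-80,0]],"turn":[0,-0.02,-0.04,-0.06,-0.08,-0.1,-0.11,-0.111,-0.111]}'
python3 - <<'E'
from h import *
np.set_printoptions(precision=4,suppress=True)
s=arm.read_state();print(s["ee_pos"],s["clock"])
cw=arm.calibration("wrist");print(cw["camera_from_world"])
cv2.imwrite("pics/wrist12.png",arm.read_camera("wrist")[:,:,::-1])
cv2.imwrite("pics/scene12.png",arm.read_camera("scene")[:,:,::-1])
t=cv2.imread("pics/scene12.png");crop(t,170,330,130,290,4,"pics/s12c.png")
E
```

```text
clock: 14.45
ee_pos: [0.4558, -0.1747, -0.0001]
tool_rot: [0.776, -0.63, 0.004, -0.004]
contact_force: [1.5, 5.6, 18.9]
grip_width: 0.0499
[ 0.4558 -0.1747 -0.0001] 14.45
[[ 0.2052 -0.9787  0.0015 -0.2646]
 [-0.9443 -0.1976  0.2631  0.4231]
 [-0.2572 -0.0553 -0.9648  0.2652]
 [ 0.      0.      0.      1.    ]]
```

View pics/wrist12.png

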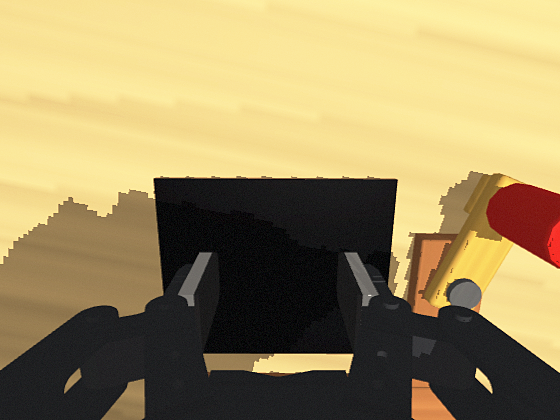

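View pics/s12c.png

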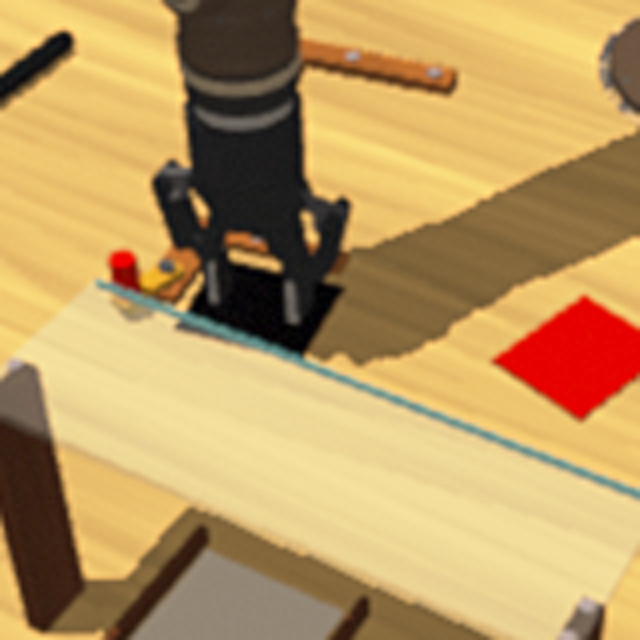

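```bash
cat >> h.py <<'E'
def seatco(p,S=(.4447,-.1861),a=.205):
    d=np.array(p[:2])-np.array(S);c,s=np.cos(a),np.sin(a);return np.array([c*d[0]+s*d[1],-s*d[0]+c*d[1]])*1e3
E
python3 - <<'E'
from h import *
np.set_printoptions(precision=4,suppress=True)
w=cv2.imread("pics/wrist12.png").max(2)
F=[]
for u in range(165,390,10):
    v=165+np.argmax(w[165:200,u]<70); F.append(ray("wrist",u,v-.5,.003)[:2])
F=np.array(F,np.float32)
l=cv2.fitLine(F,cv2.DIST_HUBER,0,.01,.01).ravel();print("far edge",l,np.arctan(-l[0]/l[1]))
for nm,p,z in [("sheetTL",(154,179),.003),("sheetTR",(397,179),.003),("right",(391,245),.003),("left",(160,245),.003),("fenceUL",(414,234),.009),("fence UR",(458,233),.009),("fence ul lower",(411,300),.009),("pivot",(465,291),.0175),("nearL",(206,353),.003),("nearR",(352,353),.003)]:
    q=ray("wrist",*p,z);print(nm,q[:2],seatco(q))
print(seatco(arm.read_state()["ee_pos"]))
E
```

```text
far edge [ 0.2033 -0.9791  0.4934 -0.1602] 0.20470616
sheetTL [ 0.4844 -0.1187] [52.6127 57.9374]
sheetTR [ 0.5042 -0.2131] [ 52.7522 -38.5201]
right [ 0.4767 -0.2188] [ 24.7184 -38.4904]
left [ 0.457  -0.1244] [24.6175 57.8957]
fenceUL [ 0.485  -0.2239] [ 31.7726 -45.2088]
fence UR [ 0.489  -0.2409] [ 32.2123 -62.6202]
fence ul lower [ 0.4567 -0.2315] [  2.5405 -46.8988]
pivot [ 0.4689 -0.2465] [ 11.3733 -64.0234]
nearL [ 0.4089 -0.1513] [-27.9324  41.3594]
nearR [ 0.4225 -0.2164] [-27.9128 -25.1299]
[13.2212  8.9097]
```

```bash
python3 -m pendant '{"slide":[[-3,-1,0],[-6,-1,0],[-9,-2,0],[-12,-2,0],[-14,-3,0],[-16,-3,0],[-17,-3,0],[-17,-3,0]],"turn":[0,0,0,0,0,0,0,0]}'
python3 -m pendant '{"slide":[[1,-3,0],[1,-6,0],[2,-8,0],[2,-10,0],[2,-12,0],[2,-13,0],[2,-14,0],[2,-14,0]],"turn":[0,0,0,0,0,0,0,0]}'
python3 - <<'E'
from h import *
np.set_printoptions(precision=4,suppress=True)
s=arm.read_state();print(s["ee_pos"],s["clock"],seatco(s["ee_pos"]))
im=arm.read_camera("wrist")[:,:,::-1];cv2.imwrite("pics/wrist13.png",im)
E
```

```text
clock: 15.35
ee_pos: [0.44, -0.1788, -0.0]
tool_rot: [0.776, -0.631, 0.005, -0.003]
contact_force: [7.0, 0.3, 14.3]
grip_width: 0.0498
clock: 16.15
ee_pos: [0.44, -0.189, -0.0001]
tool_rot: [0.777, -0.63, 0.002, -0.005]
contact_force: [0.2, 17.1, 25.6]
grip_width: 0.0497
[ 0.44   -0.189  -0.0001] 16.15 [-5.1886 -1.86  ]
```

View pics/wrist13.png

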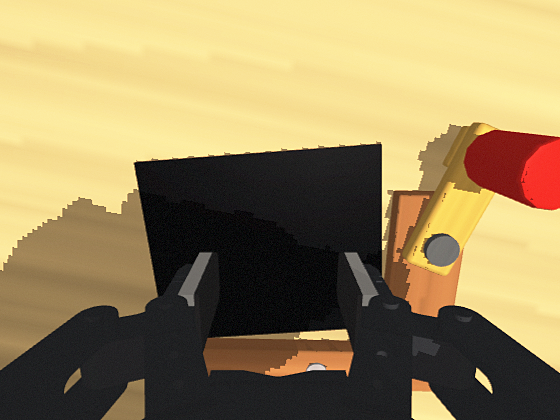

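```bash
cat >> h.py <<'E'
def edge(w,horiz,rng,lo,hi,thr=70,z=.003,rev=False):
    F=[]
    for k in rng:
        s=(w[lo:hi,k] if horiz else w[k,lo:hi])
        s=s[::-1] if rev else s
        i=np.argmax(s<thr); q=(hi-1-i+.5) if rev else (lo+i-.5)
        F.append(seatco(ray("wrist",*((k,q) if horiz else (q,k)),z)))
    l=cv2.fitLine(np.array(F,np.float32),cv2.DIST_HUBER,0,.01,.01).ravel();return l
E
python3 - <<'E'
from h import *
np.set_printoptions(precision=3,suppress=True)
w=cv2.imread("pics/wrist13.png").max(2)
l=edge(w,True,range(145,375,10),130,180);print("far",l,np.degrees(np.arctan(-l[0]/l[1])))
l=edge(w,True,range(220,345,10),300,350,rev=True);print("near",l)
l=edge(w,False,range(150,240,10),365,395,rev=True);print("right",l)
for nm,p,z in [("TL",(135,163),.003),("TR",(381,144),.003),("nearL",(212,337),.003),("nearR",(345,329),.003),("fence long inner L",(212,340),.009),("fence long inner R",(345,338),.009),("fenceUL",(394,191),.009),("fence mid",(386,283),.009),("pivot",(443,250),.0175)]:
    print(nm,seatco(ray("wrist",*p,z)))
E
```

```text
far [ 0.079 -0.997 44.206 12.645] 4.5288568
near [  0.082  -0.997 -35.795  -0.379]
right [  0.997   0.079  29.811 -43.325]
TL [40.421 54.26 ]
TR [ 48.238 -41.673]
nearL [-38.083  27.436]
nearR [-33.594 -32.08 ]
fence long inner L [-35.315  26.248]
fence long inner R [-33.951 -31.049]
fenceUL [ 31.023 -46.383]
fence mid [ -7.796 -46.52 ]
pivot [ 10.371 -63.989]
```

```bash
python3 -m pendant '{"slide":[[-1,3,0],[-1,4,0],[-1,4,0],[-2,4,0],[-3,3,0],[-4,3,0],[-5,3,0],[-5,3,0]],"turn":[0,-0.02,-0.04,-0.06,-0.08,-0.09,-0.09,-0.09]}'
python3 - <<'E'
from h import *
np.set_printoptions(precision=3,suppress=True)
s=arm.read_state();print(s["clock"],seatco(s["ee_pos"]))
im=arm.read_camera("wrist")[:,:,::-1];cv2.imwrite("pics/wrist14.png",im)
E
```

```text
clock: 17.0
ee_pos: [0.4368, -0.1895, -0.0]
tool_rot: [0.747, -0.665, 0.005, -0.003]
contact_force: [5.8, 2.1, 15.1]
grip_width: 0.05
17.0 [-8.425 -1.76 ]
```

View pics/wrist14.png

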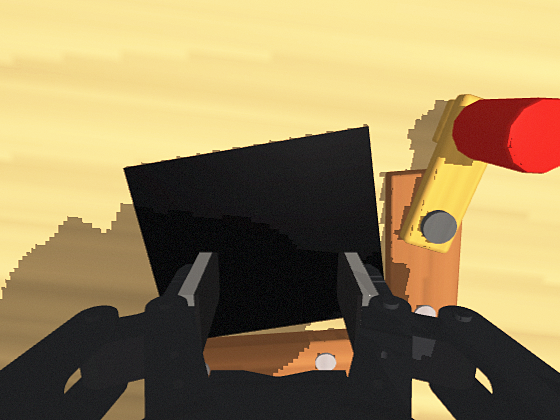

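```bash
python3 -m pendant '{"slide":[[2,1,0],[3,1,6],[3,1,30],[6,4,40],[10,6,40],[10,6,40]],"turn":[0,0,0,0.08,0.16,0.16]}'
python3 - <<'E'
from h import *
np.set_printoptions(precision=4,suppress=True)
s=arm.read_state();print(s["clock"],s["ee_pos"],seatco(s["ee_pos"]),s["tool_rot"])
im=arm.read_camera("wrist")[:,:,::-1];cv2.imwrite("pics/wrist15.png",im)
E
```

```text
clock: 17.65
ee_pos: [0.4419, -0.1825, 0.0367]
tool_rot: [0.798, -0.603, 0.0, -0.0]
contact_force: [-0.1, 0.5, -0.4]
grip_width: 0.0499
17.65 [ 0.4419 -0.1825  0.0367] [-1.9804  4.1105] [ 0.7979 -0.6028  0.0005 -0.0002]
```

View pics/wrist15.png

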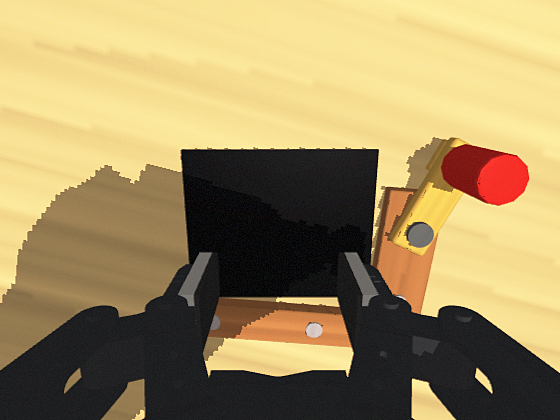

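```bash
python3 - <<'E'
from h import *
np.set_printoptions(precision=3,suppress=True)
im=cv2.imread("pics/wrist15.png");w=im.max(2)
l=edge(w,True,range(190,372,10),135,170);print("far",l,np.degrees(np.arctan(-l[0]/l[1])))
l=edge(w,True,range(230,335,10),270,300,rev=True,thr=45);print("near",l)
l=edge(w,False,range(160,250,10),360,385,rev=True,thr=45);print("right",l)
l=edge(w,False,range(160,250,10),170,200);print("left",l)
print("fence raw", [seatco(ray("wrist",*p,.009)) for p in [(219,299),(341,312),(388,189),(374,248),(413,189)]])
print("pivot",seatco(ray("wrist",420,236,.0175)))
s=arm.read_state();from scipy.spatial.transform import Rotation as R
x=R.from_quat(s["tool_rot"]).as_matrix()[:,0];print("jaw yaw",np.arctan2(x[1],x[0]))
cv2.imwrite("pics/w15c.png",cv2.resize(im[140:350,180:460],None,fx=2.8,fy=2.8,interpolation=2))
E
```

```text
far [ 0.077 -0.997 43.981  9.733] 4.4302425
near [  0.069  -0.998 -35.999   1.674]
right [  0.997   0.073  21.673 -43.12 ]
left [ 0.998  0.069 14.978 52.781]
fence raw [array([-36.185,  32.992]), array([-39.466, -32.384]), array([ 29.396, -47.189]), array([ -1.627, -44.785]), array([ 30.241, -59.282])]
pivot [  9.407 -63.184]
jaw yaw -1.29614839935119
```

View pics/w15c.png

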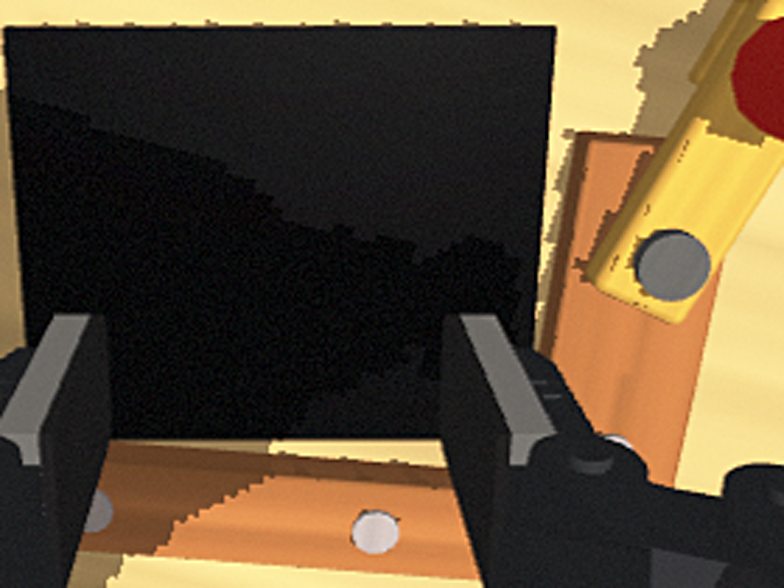

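```bash
python3 -m pendant '{"slide":[[6,1,-20],[6,1,-32],[6,1,-38],[6,1,-41],[6,1,-41],[6,1,-41],[6,1,-41],[6,1,-41],[6,1,-41],[6,1,-41]],"turn":[0,0,0,0,0,-0.02,-0.04,-0.06,-0.077,-0.077]}'
python3 - <<'E'
from h import *
np.set_printoptions(precision=3,suppress=True)
s=arm.read_state();print(s["clock"],seatco(s["ee_pos"]))
im=arm.read_camera("wrist")[:,:,::-1];cv2.imwrite("pics/wrist16.png",im);w=im.max(2)
cv2.imwrite("pics/w16c.png",cv2.resize(im[120:370,130:410],None,fx=2.4,fy=2.4,interpolation=2))
E
```

```text
clock: 18.7
ee_pos: [0.4488, -0.1817, -0.0002]
tool_rot: [0.774, -0.633, 0.002, -0.001]
contact_force: [-9.5, 5.7, 40.9]
grip_width: 0.0499
18.7 [4.921 3.482]
```

View pics/wrist16.png

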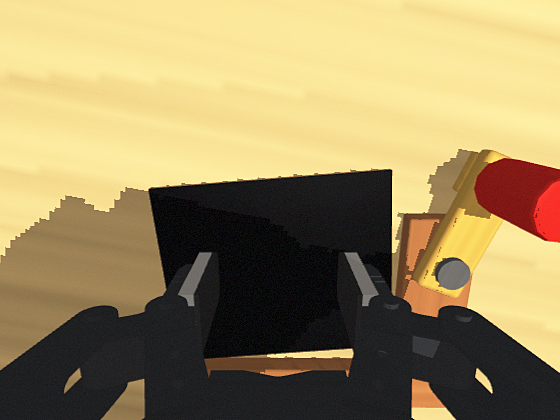

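```bash
python3 - <<'E'
from h import *
from scipy.spatial.transform import Rotation as R
np.set_printoptions(precision=3,suppress=True)
w=cv2.imread("pics/wrist16.png").max(2)
l=edge(w,True,range(160,385,10),160,200);print("far",l,np.degrees(np.arctan(-l[0]/l[1])))
l=edge(w,True,range(220,340,10),320,362,rev=True,thr=45);print("near",l)
l=edge(w,False,range(180,250,10),370,396,rev=True,thr=45);print("right",l)
s=arm.read_state();T=R.from_quat(s["tool_rot"]);print("F tool",T.inv().apply(s["contact_force"]),"M tool",T.inv().apply(s["wrist_torque"]),T.as_euler("xyz"))
E
```

```text
far [ 0.075 -0.997 45.1    0.708] 4.2879624
near [  0.085  -0.996 -36.296   6.234]
right [  0.998   0.06   31.25  -42.858]
F tool [ -7.626   8.112 -41.158] M tool [-1.79  -1.834 -0.385] [-3.137 -0.002 -1.372]
```

```bash
python3 -m pendant '{"slide":[[0,0,6],[0,0,30],[-10,-20,30],[-20,-38,30],[-20,-38,30],[-20,-38,30],[-20,-38,20],[-20,-38,14],[-20,-38,12],[-20,-38,12]],"turn":[0,0,0,0,0,0,0,0,0,0]}' 0
python3 -m pendant '{"slide":[[0,0,-3],[0,0,-5],[0,0,-6],[0,0,-6]],"turn":[0,0,0,0]}'
```

```text
clock: 19.75
ee_pos: [0.427, -0.2189, 0.0065]
tool_rot: [0.774, -0.633, -0.001, 0.0]
contact_force: [0.7, -1.0, 0.0]
grip_width: 0.0002
clock: 20.15
ee_pos: [0.4276, -0.2195, 0.003]
tool_rot: [0.774, -0.633, 0.001, -0.0]
contact_force: [-5.5, 1.9, 15.7]
grip_width: 0.0
```

Now drag the near-right corner in -x (seat) until flush against the long fence.

```bash
python3 -m pendant '{"slide":[[-1,0,0],[-2,0,0],[-4,-1,0],[-6,-1,0],[-8,-2,0],[-10,-2,0],[-10,-2,0]],"turn":[0,0,0,0,0,0,0]}'
python3 - <<'E'
from h import *
np.set_printoptions(precision=3,suppress=True)
s=arm.read_state();print(s["clock"],seatco(s["ee_pos"]))
im=arm.read_camera("wrist")[:,:,::-1];cv2.imwrite("pics/wrist17.png",im)
im=arm.read_camera("scene")[:,:,::-1];crop(im,170,330,130,290,4,"pics/s17c.png")
E
```

```text
clock: 20.85
ee_pos: [0.4227, -0.2216, 0.0031]
tool_rot: [0.774, -0.633, 0.004, -0.004]
contact_force: [13.4, 4.5, -1.2]
grip_width: 0.0002
20.85 [-28.775 -30.286]
```

View pics/wrist17.png

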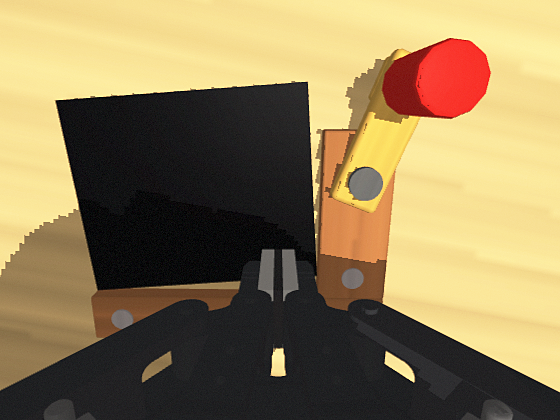

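```bash
python3 - <<'E'
from h import *
np.set_printoptions(precision=3,suppress=True)
w=cv2.imread("pics/wrist17.png").max(2)
l=edge(w,True,range(70,300,10),70,115);print("far",l,np.degrees(np.arctan(-l[0]/l[1])))
l=edge(w,False,range(100,250,10),295,318,rev=True,thr=60);print("right",l)
l=edge(w,False,range(120,260,10),50,110,thr=60);print("left",l)
print("nearleft",seatco(ray("wrist",99,290,.003)),"fence",seatco(ray("wrist",92,291,.009)),seatco(ray("wrist",322,131,.009)),"nearR",seatco(ray("wrist",316,277,.003)))
E
```

```text
far [ 0.067 -0.998 44.395  6.227] 3.8132098
right [  0.998   0.067  16.712 -43.858]
left [ 0.998  0.06   2.474 51.949]
nearleft [-39.4    48.598] fence [-36.617  48.355] [ 29.529 -47.298] nearR [-33.631 -47.111]
```

```bash
python3 -m pendant '{"slide":[[4,1,2],[4,1,15],[15,5,31],[30,18,31],[50,32,31],[70,44,31],[89,54,31],[89,54,31],[89,54,20],[89,54,12]],"turn":[0,0,0,0,0,0,0,0,0,0]}'
python3 - <<'E'
from h import *
np.set_printoptions(precision=3,suppress=True)
s=arm.read_state();print(s["clock"],s["ee_pos"],seatco(s["ee_pos"]))
im=arm.read_camera("wrist")[:,:,::-1];cv2.imwrite("pics/wrist18.png",im)
im=arm.read_camera("scene")[:,:,::-1];crop(im,170,330,130,290,4,"pics/s18c.png")
E
```

```text
clock: 21.95
ee_pos: [0.5052, -0.1677, 0.0124]
tool_rot: [0.774, -0.634, -0.0, 0.0]
contact_force: [0.2, 0.2, -0.4]
grip_width: 0.0001
21.95 [ 0.505 -0.168  0.012] [62.936  5.679]
```

View pics/s18c.png

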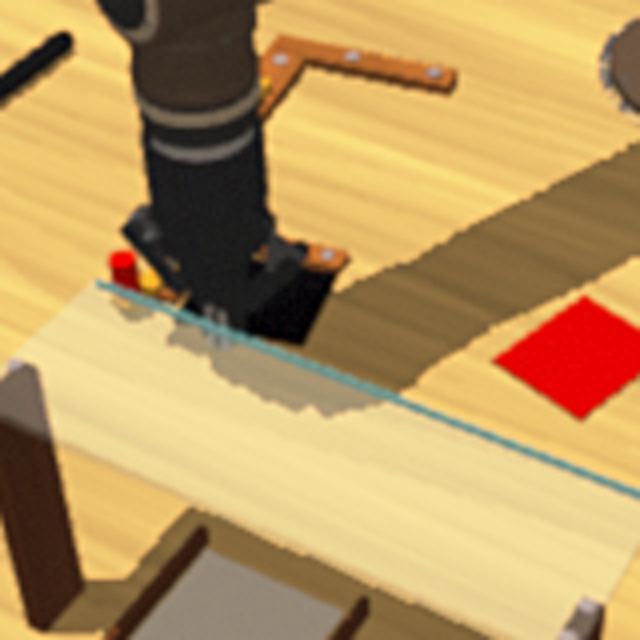

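View pics/wrist18.png

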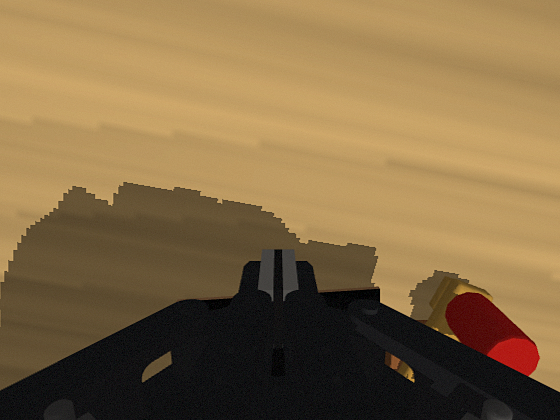

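```bash
python3 -m pendant '{"slide":[[0,0,-6],[0,0,-10],[0,0,-11],[0,0,-11],[-3,-1,-11],[-6,-1,-11],[-9,-2,-11],[-12,-2,-11],[-15,-3,-11],[-15,-3,-11]],"turn":[0,0,0,0,0,0,0,0,0,0]}'
python3 - <<'E'
from h import *
s=arm.read_state();print(seatco(s["ee_pos"]))
E
python3 -m pendant '{"slide":[[-1,0,0],[-2,0,0],[-3,0,0],[-3,0,0]],"turn":[0,0,0,0]}'
python3 - <<'E'
from h import *
s=arm.read_state();print(seatco(s["ee_pos"]))
im=arm.read_camera("wrist")[:,:,::-1];cv2.imwrite("pics/wrist19.png",im)
E
```

```text
clock: 23.05
ee_pos: [0.4917, -0.1707, 0.003]
tool_rot: [0.774, -0.634, 0.001, -0.0]
contact_force: [0.7, 0.8, 4.1]
grip_width: -0.0003
[49.14123785  5.50510119]
clock: 23.45
ee_pos: [0.4895, -0.1708, 0.003]
tool_rot: [0.774, -0.633, 0.001, -0.0]
contact_force: [2.8, -0.1, 6.2]
grip_width: -0.0003
[46.96188687  5.83709107]
```

View pics/wrist19.png

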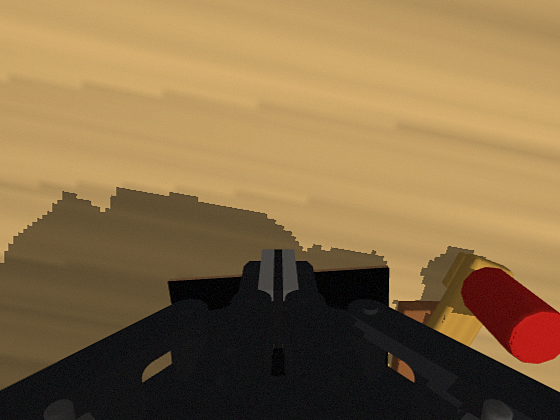

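```bash
python3 -m pendant '{"slide":[[2,0,4],[10,2,8],[20,4,8],[27,6,4],[27,6,0],[27,6,-1],[27,6,-1],[27,6,-1]],"turn":[0,0,0,0,0,0,0,0]}'
python3 - <<'E'
from h import *
s=arm.read_state();print(seatco(s["ee_pos"]))
im=arm.read_camera("wrist")[:,:,::-1];cv2.imwrite("pics/wrist20.png",im)
E
```

```text
clock: 24.3
ee_pos: [0.5149, -0.1645, 0.0011]
tool_rot: [0.774, -0.634, -0.0, 0.0]
contact_force: [-0.1, 0.2, 0.5]
grip_width: 0.0003
[73.12349457  6.87418422]
```

View pics/wrist20.png

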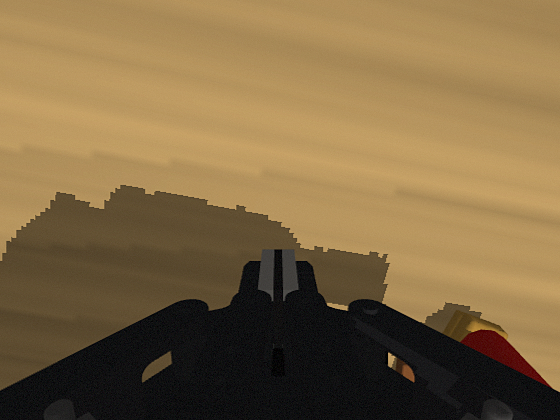

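```bash
python3 -m pendant '{"slide":[[-4,-1,-1],[-8,-2,-1],[-12,-3,-1],[-15,-3,-1],[-18,-4,-1],[-18,-4,-1]],"turn":[0,0,0,0,0,0]}'
python3 -m pendant '{"slide":[[-2,0,0],[-4,-1,0],[-5,-1,0],[-6,-1,0],[-6,-1,0]],"turn":[0,0,0,0,0]}'
python3 - <<'E'
from h import *
s=arm.read_state();print(seatco(s["ee_pos"]))
im=arm.read_camera("wrist")[:,:,::-1];cv2.imwrite("pics/wrist21.png",im)
E
```

```text
clock: 24.95
ee_pos: [0.4972, -0.1687, 0.0005]
tool_rot: [0.774, -0.634, 0.0, -0.0]
contact_force: [1.0, 0.4, 0.3]
grip_width: -0.0001
clock: 25.45
ee_pos: [0.4939, -0.1702, 0.0016]
tool_rot: [0.774, -0.633, 0.002, -0.001]
contact_force: [5.7, -1.1, 1.8]
grip_width: 0.0001
[51.46307506  5.57976744]
```

View pics/wrist21.png

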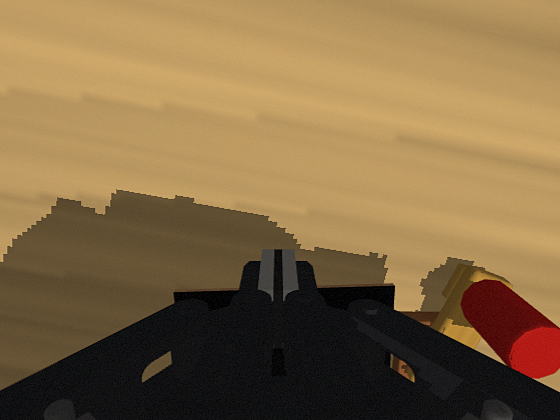

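```bash
python3 -m pendant '{"slide":[[4,1,0],[8,2,10],[0,-1,40],[-25,-6,60],[-45,-10,60],[-45,-10,60],[-45,-10,60]],"turn":[0,0,0,0,0,0,0]}'
python3 - <<'E'
from h import *
s=arm.read_state();print(seatco(s["ee_pos"]))
im=arm.read_camera("wrist")[:,:,::-1];cv2.imwrite("pics/wrist22.png",im)
E
```

```text
clock: 26.2
ee_pos: [0.4463, -0.1794, 0.0605]
tool_rot: [0.774, -0.634, -0.0, -0.0]
contact_force: [0.2, -0.3, -0.4]
grip_width: 0.0002
[2.93412455 6.21605591]
```

View pics/wrist22.png

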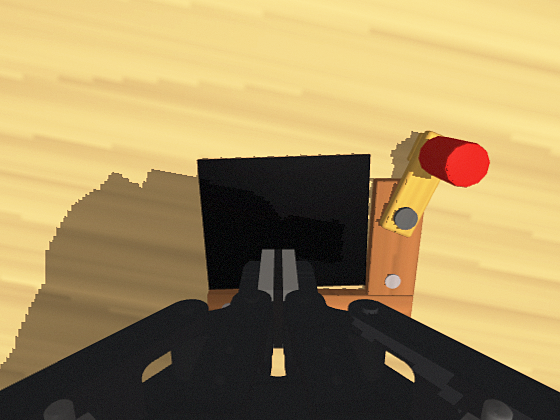

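```bash
python3 - <<'E'
from h import *
np.set_printoptions(precision=3,suppress=True)
im=cv2.imread("pics/wrist22.png");w=im.max(2)
l=edge(w,True,range(205,365,10),140,175);print("far",l,np.degrees(np.arctan(-l[0]/l[1])))
l=edge(w,False,range(165,280,10),350,375,rev=True,thr=60);print("right",l)
l=edge(w,False,range(165,280,10),180,220,thr=60);print("left",l)
print("nearR",seatco(ray("wrist",365,286,.003)),"nearL",seatco(ray("wrist",209,289,.003)))
print("fence",[seatco(ray("wrist",*p,.009)) for p in [(208,290),(241,290.5),(372,181),(368,290)]])
cv2.imwrite("pics/w22c.png",cv2.resize(im[145:310,190:440],None,fx=3.2,fy=3.2,interpolation=2))
E
```

```text
far [ 0.023 -1.    42.936  4.575] 1.3045498
right [  1.      0.027   7.369 -46.145]
left [ 1.     0.027  0.071 49.965]
nearR [-37.253 -47.422] nearL [-38.717  48.713]
fence [array([-36.069,  48.069]), array([-36.525,  28.31 ]), array([ 30.028, -45.878]), array([-36.66 , -47.797])]
```

View pics/w22c.png

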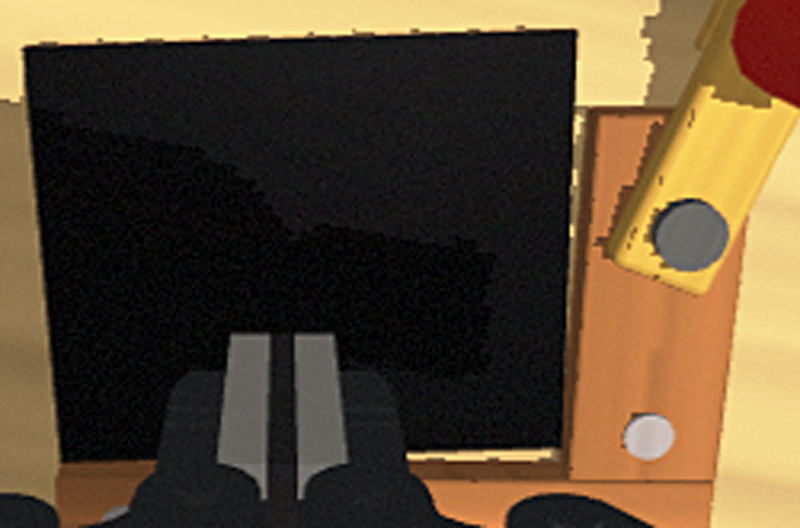

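```bash
python3 -m pendant '{"slide":[[25,-3,0],[50,-6,0],[64,-8,0],[64,-8,-20],[64,-8,-40],[64,-8,-55],[64,-8,-59],[64,-8,-60],[64,-8,-60]],"turn":[0,0,0,0,0,0,0,0,0]}'
python3 -m pendant '{"slide":[[-3,-1,0],[-6,-1,0],[-9,-2,0],[-11,-2,0],[-13,-3,0],[-15,-3,0],[-16,-3,0],[-16,-3,0]],"turn":[0,0,0,0,0,0,0,0]}'
python3 - <<'E'
from h import *
s=arm.read_state();print(seatco(s["ee_pos"]))
im=arm.read_camera("wrist")[:,:,::-1];cv2.imwrite("pics/wrist23.png",im)
E
```

```text
clock: 27.15
ee_pos: [0.5107, -0.1871, 0.0001]
tool_rot: [0.774, -0.633, -0.0, 0.0]
contact_force: [0.1, 0.2, 0.2]
grip_width: -0.0002
clock: 27.95
ee_pos: [0.4966, -0.1907, 0.0014]
tool_rot: [0.774, -0.633, 0.002, -0.001]
contact_force: [4.7, 1.1, 0.6]
grip_width: -0.0
[ 49.84135113 -15.09283316]
```

View pics/wrist23.png

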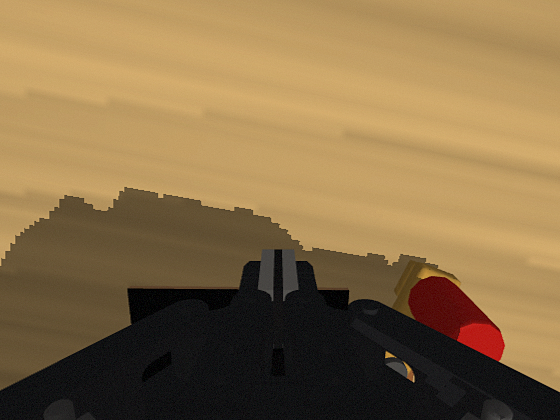

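```bash
python3 -m pendant '{"slide":[[4,1,0],[4,1,15],[-5,20,35],[-30,40,35],[-55,60,35],[-73,74,35],[-73,74,20],[-73,74,8],[-73,74,2],[-73,74,1]],"turn":[0,0,0,0,0,0,0,0,0,0]}'
python3 - <<'E'
from h import *
s=arm.read_state();print(s["clock"],seatco(s["ee_pos"]))
im=arm.read_camera("wrist")[:,:,::-1];cv2.imwrite("pics/wrist24.png",im)
E
```

```text
clock: 29.0
ee_pos: [0.4208, -0.1165, 0.0002]
tool_rot: [0.774, -0.634, -0.001, 0.001]
contact_force: [-0.2, -0.3, -0.0]
grip_width: -0.0001
29.0 [-9.27269413 72.97853698]
```

View pics/wrist24.png

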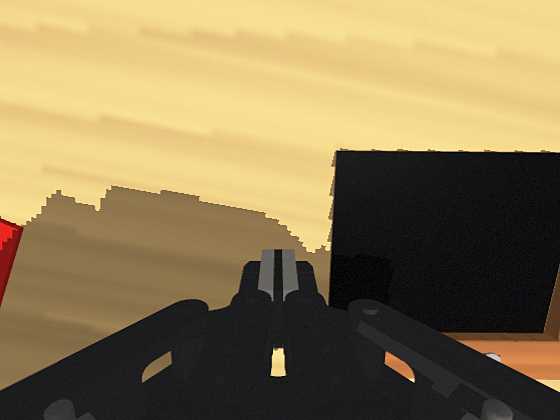

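```bash
python3 -m pendant '{"slide":[[1,-4,0],[2,-8,0],[2,-12,0],[3,-14,0],[3,-16,0],[4,-18,0],[4,-20,0],[4,-20,0]],"turn":[0,0,0,0,0,0,0,0]}'
python3 - <<'E'
from h import *
s=arm.read_state();print(s["clock"],seatco(s["ee_pos"]))
im=arm.read_camera("wrist")[:,:,::-1];cv2.imwrite("pics/wrist25.png",im)
E
```

```text
clock: 29.85
ee_pos: [0.4251, -0.1342, 0.0013]
tool_rot: [0.774, -0.633, -0.002, -0.002]
contact_force: [-0.6, 10.1, 3.8]
grip_width: 0.0
29.85 [-8.63879511 54.81897982]
```

View pics/wrist25.png

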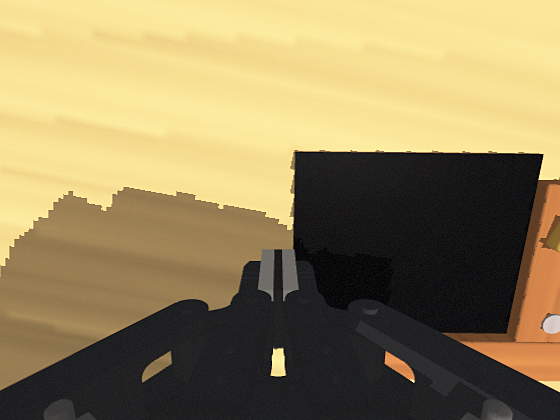

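```bash
python3 -m pendant '{"slide":[[-1,4,0],[-1,8,5],[-1,8,40],[-1,8,80],[5,-15,100],[-25,-40,100],[-35,-50,100],[-35,-50,100],[-35,-50,100]],"turn":[0,0,0,0,0,0,0,0,0]}'
python3 - <<'E'
from h import *
np.set_printoptions(precision=3,suppress=True)
s=arm.read_state();print(s["clock"],s["ee_pos"],seatco(s["ee_pos"]))
im=arm.read_camera("wrist")[:,:,::-1];cv2.imwrite("pics/wrist26.png",im)
cv2.imwrite("pics/w26c.png",cv2.resize(im[120:330,170:450],None,fx=2.8,fy=2.8,interpolation=2))
E
```

```text
clock: 30.8
ee_pos: [0.3906, -0.1866, 0.1016]
tool_rot: [0.774, -0.634, 0.0, -0.0]
contact_force: [0.2, 1.1, -0.3]
grip_width: -0.0002
30.8 [ 0.391 -0.187  0.102] [-53.105  10.543]
```

View pics/wrist26.png

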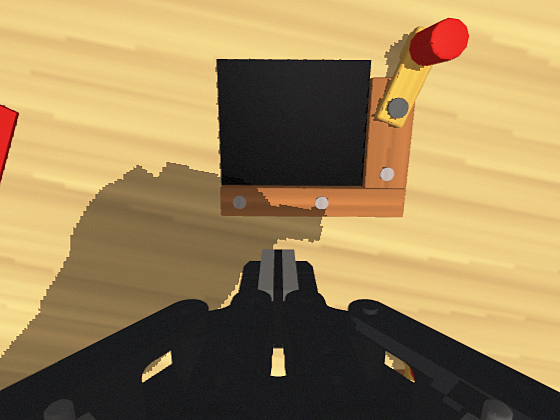

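View pics/w26c.png

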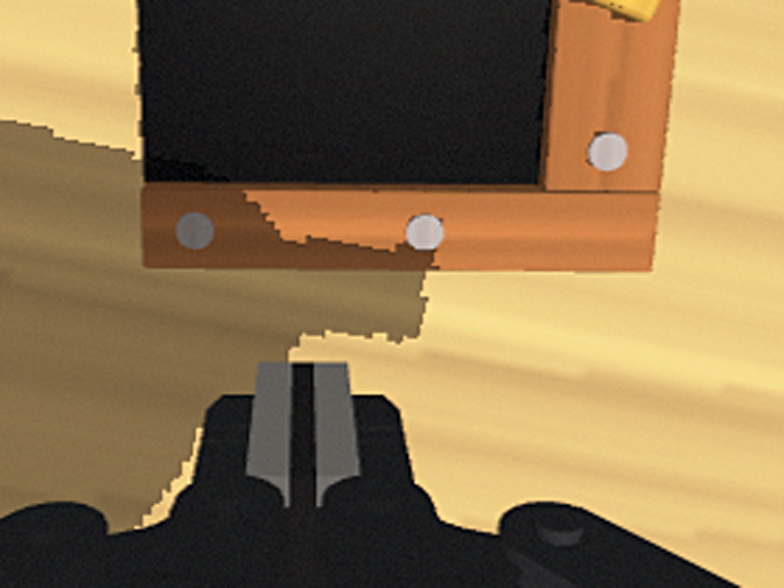

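```bash
python3 - <<'E'
from h import *
np.set_printoptions(precision=3,suppress=True)
im=cv2.imread("pics/wrist26.png");w=im.max(2);hsv=cv2.cvtColor(im,cv2.COLOR_BGR2HSV)
l=edge(w,True,range(225,366,10),45,80,thr=80);print("far",l,np.degrees(np.arctan(-l[0]/l[1])))
l=edge(w,True,range(230,360,10),150,192,rev=True,thr=45);print("near",l,np.degrees(np.arctan(-l[0]/l[1])))
l=edge(w,False,range(70,180,10),350,375,rev=True,thr=45);print("right",l,np.degrees(np.arctan(l[1]/l[0])))
l=edge(w,False,range(70,160,10),205,235,thr=80);print("left",l,np.degrees(np.arctan(l[1]/l[0])))
# fence bottom (outer) edge in image
F=[]
for u in range(330,400,6):
    c=im[195:235,u].astype(int); i=np.argmax((c[:,0]>95)); F.append(seatco(ray("wrist",u,195+i,.0)))
F=np.array(F,np.float32);l=cv2.fitLine(F,2,0,.01,.01).ravel();print("fence outer",l,np.degrees(np.arctan(-l[0]/l[1])))
print("fence pts",[seatco(ray("wrist",*p,.009)) for p in [(221,186),(405,189),(372,80),(412,80),(362,187)]])
print("pivot",seatco(ray("wrist",398,108,.0175)),"knobtop",seatco(ray("wrist",453,38,.0495)))
print("knob base-ish",seatco(ray("wrist",424,55,.0175)))
E
```

```text
far [ 0.014  1.    41.514 -4.513] -0.80798835
near [  0.011   1.    -38.437   9.614] -0.6261005
right [  1.     -0.013   5.061 -47.507] -0.7192103
left [ 1.    -0.011 10.861 48.626] -0.632883
fence outer [  0.006   1.    -63.014 -49.888] -0.35502386
fence pts [array([-37.803,  48.341]), array([-40.614, -74.648]), array([ 28.644, -48.096]), array([ 28.497, -72.79 ]), array([-39.065, -45.796])]
pivot [ 11.991 -62.829] knobtop [ 46.069 -77.078]
knob base-ish [ 41.875 -75.513]
```

```bash
python3 -m pendant '{"slide":[[23,-13,0],[46,-26,0],[69,-39,0],[92,-52,0],[114,-65,0],[114,-65,-20],[114,-65,-40],[114,-65,-40]],"turn":[-0.08,-0.16,-0.24,-0.32,-0.384,-0.384,-0.384,-0.384]}' 45
python3 - <<'E'
from h import *
np.set_printoptions(precision=4,suppress=True)
s=arm.read_state();print(s["clock"],s["ee_pos"],s["joint_pos"])
im=arm.read_camera("wrist")[:,:,::-1];cv2.imwrite("pics/wrist27.png",im)
E
```

```text
clock: 31.65
ee_pos: [0.5034, -0.2498, 0.0582]
tool_rot: [-0.639, 0.769, 0.002, -0.001]
contact_force: [-0.1, 0.4, -0.2]
grip_width: 0.0451
31.65 [ 0.5034 -0.2498  0.0582] [-0.4607  0.2539 -0.2682  1.0541  0.      2.8647]
```

View pics/wrist27.png

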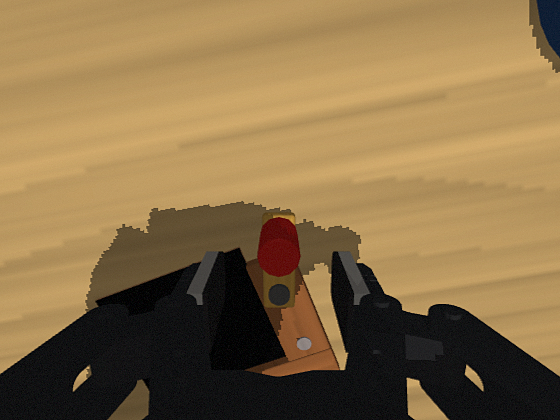

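```bash
python3 -m pendant '{"slide":[[0,0,-15],[0,0,-28],[0,0,-36],[0,0,-36]],"turn":[0,0,0,0]}'
python3 -m pendant '{"slide":[[0,0,0],[0,0,0],[0,0,0],[0,0,0]],"turn":[0,0,0,0]}' 15 20
python3 - <<'E'
from h import *
np.set_printoptions(precision=4,suppress=True)
s=arm.read_state();p=s["ee_pos"];print(s["clock"],p,s["contact_force"])
im=arm.read_camera("wrist")[:,:,::-1];cv2.imwrite("pics/wrist28.png",im)
d=p[:2]-[.469,-.2453];a0=np.arctan2(d[1],d[0]);r=np.hypot(*d);print(a0,r)
for k in range(1,20):
    a=a0+k*.11; print(k,round(k*.11,2),np.round(1e3*r*np.array([np.cos(a)-np.cos(a0),np.sin(a)-np.sin(a0)]),1),round(a-.197,2))
E
```

```text
clock: 32.1
ee_pos: [0.5037, -0.251, 0.0244]
tool_rot: [-0.639, 0.769, 0.001, -0.0]
contact_force: [-0.2, -0.3, 0.2]
grip_width: 0.0449
clock: 32.5
ee_pos: [0.5049, -0.2516, 0.026]
tool_rot: [-0.639, 0.769, -0.0, 0.0]
contact_force: [0.9, 2.3, 3.3]
grip_width: 0.019
32.5 [ 0.5049 -0.2516  0.026 ] [0.9004 2.2919 3.3491]
-0.17333442138748156 0.036423051236129406
1 0.11 [0.5 4. ] -0.26
2 0.22 [0.5 8. ] -0.15
3 0.33 [ 0.1 12. ] -0.04
4 0.44 [-0.7 15.9] 0.07
5 0.55 [-2.  19.7] 0.18
6 0.66 [-3.7 23.3] 0.29
7 0.77 [-5.7 26.7] 0.4
8 0.88 [-8.2 29.9] 0.51
9 0.99 [-10.9  32.8] 0.62
10 1.1 [-14.   35.4] 0.73
11 1.21 [-17.3  37.6] 0.84
12 1.32 [-20.9  39.5] 0.95
13 1.43 [-24.6  40.9] 1.06
14 1.54 [-28.5  41.9] 1.17
15 1.65 [-32.5  42.5] 1.28
16 1.76 [-36.5  42.7] 1.39
17 1.87 [-40.4  42.4] 1.5
18 1.98 [-44.4  41.7] 1.61
19 2.09 [-48.2  40.5] 1.72
```

View pics/wrist28.png

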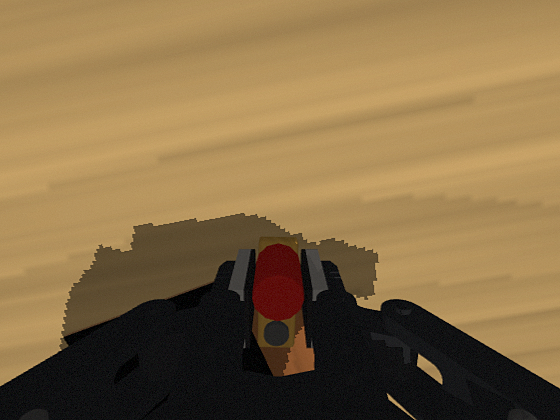

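Knob is gripped (19 mm). Swinging along the arc.

```bash
python3 -m pendant '{"slide":[[0.5,4,0],[0.5,8,0],[0,12,0],[-1,16,0],[-2,20,0],[-4,23,0],[-6,27,0],[-8,30,0],[-11,33,0],[-14,35.5,0]],"turn":[0.11,0.22,0.33,0.44,0.55,0.66,0.77,0.88,0.99,1.1]}'
python3 -m pendant '{"slide":[[-3,2,0],[-7,4,0],[-10.5,5.5,0],[-14.5,6.5,0],[-18.5,7,0],[-22.5,7.3,0],[-26.5,7,0]],"turn":[0.11,0.22,0.33,0.44,0.55,0.66,0.77]}'
python3 - <<'E'
from h import *
np.set_printoptions(precision=4,suppress=True)
s=arm.read_state();p=s["ee_pos"];d=p[:2]-[.469,-.2453];print(s["clock"],p,s["contact_force"],np.arctan2(d[1],d[0])-.197,np.hypot(*d))
im=arm.read_camera("wrist")[:,:,::-1];cv2.imwrite("pics/wrist29.png",im)
E
```

```text
clock: 33.55
ee_pos: [0.4918, -0.2154, 0.0261]
tool_rot: [0.948, -0.32, 0.001, -0.001]
contact_force: [2.7, 3.7, 3.2]
grip_width: 0.019
clock: 34.25
ee_pos: [0.4651, -0.2077, 0.026]
tool_rot: [0.998, 0.06, 0.002, -0.001]
contact_force: [3.7, 6.6, 4.0]
grip_width: 0.0194
34.25 [ 0.4651 -0.2077  0.026 ] [3.7411 6.5621 3.9652] 1.476706946102781 0.03784280429069348
```

View pics/wrist29.png

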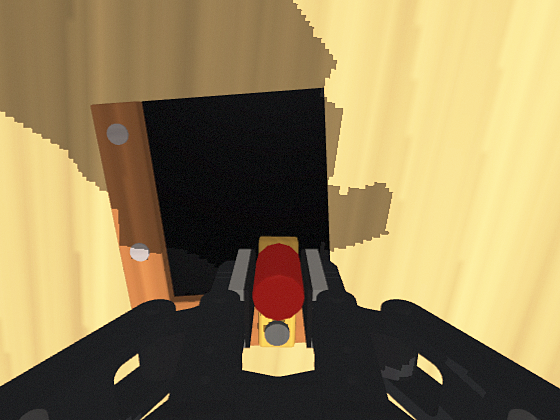

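```bash
python3 -m pendant '{"slide":[[-3,-0.5,0],[-6,-1.2,0],[-9,-2,0],[-11,-2.5,0],[-11,-2.5,0]],"turn":[0.08,0.13,0.15,0.15,0.15]}'
python3 - <<'E'
from h import *
np.set_printoptions(precision=4,suppress=True)
s=arm.read_state();p=s["ee_pos"];d=p[:2]-[.469,-.2453];print(s["clock"],p,s["contact_force"],np.arctan2(d[1],d[0])-.197,np.hypot(*d))
im=arm.read_camera("wrist")[:,:,::-1];cv2.imwrite("pics/wrist30.png",im)
E
```

```text
clock: 34.8
ee_pos: [0.4616, -0.209, 0.0265]
tool_rot: [0.991, 0.134, 0.009, -0.003]
contact_force: [29.8, 13.4, -14.7]
grip_width: 0.0193
34.8 [ 0.4616 -0.209   0.0265] [ 29.8231  13.4474 -14.6638] 1.5756262056253187 0.03705152670402638
```

View pics/wrist30.png

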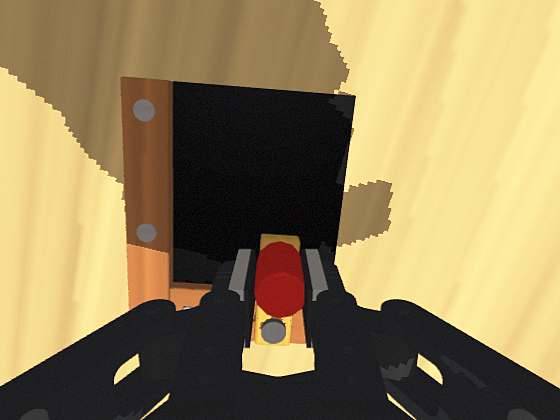

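```bash
python3 -m pendant '{"slide":[[3,0.5,0],[6,1.5,0],[6,1.5,0]],"turn":[-0.04,-0.05,-0.05]}'
python3 -m pendant '{"slide":[[0,0,0],[0,0,0],[0,0,0],[0,0,0]],"turn":[0,0,0,0]}' 45
```

```text
clock: 35.15
ee_pos: [0.4621, -0.2084, 0.0261]
tool_rot: [0.994, 0.108, 0.003, -0.001]
contact_force: [8.6, 7.9, -0.1]
grip_width: 0.019
clock: 35.55
ee_pos: [0.4585, -0.2102, 0.0252]
tool_rot: [0.994, 0.107, -0.0, 0.0]
contact_force: [-0.4, -0.1, -1.0]
grip_width: 0.0454
```

```bash
python3 -m pendant '{"slide":[[2,0,10],[2,0,30],[2,0,60],[2,0,100],[-40,20,110],[-80,40,110],[-80,40,110],[-80,40,110]],"turn":[0,0,0,0,0,0,0,0]}'
python3 - <<'E'
from h import *
np.set_printoptions(precision=4,suppress=True)
s=arm.read_state();print(s["clock"],s["ee_pos"])
im=arm.read_camera("wrist")[:,:,::-1];cv2.imwrite("pics/wrist31.png",im)
im=arm.read_camera("top")[:,:,::-1];cv2.imwrite("pics/top31.png",im)
im=arm.read_camera("scene")[:,:,::-1];cv2.imwrite("pics/scene31.png",im)
E
```

```text
clock: 36.35
ee_pos: [0.3787, -0.17, 0.1364]
tool_rot: [0.994, 0.107, 0.001, 0.001]
contact_force: [0.7, -0.3, 0.1]
grip_width: 0.0447
36.35 [ 0.3787 -0.17    0.1364]
```

View pics/wrist31.png

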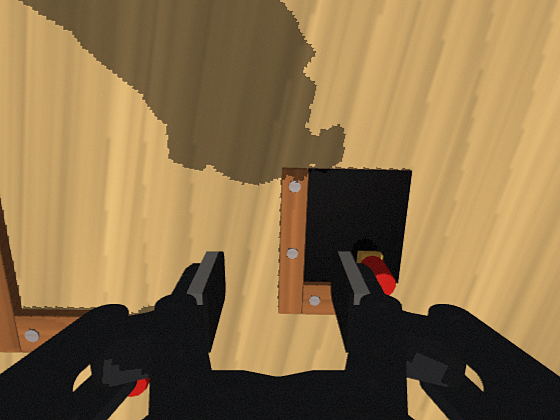

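View pics/scene31.png

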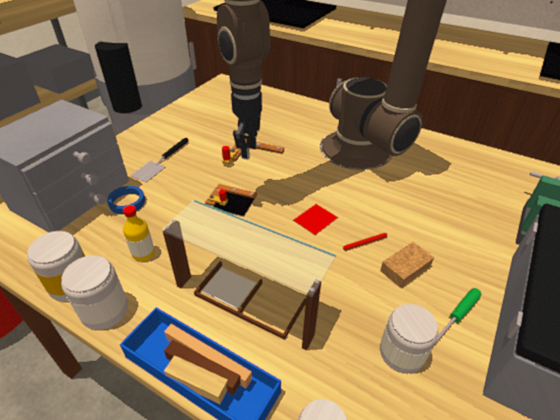

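```bash
python3 -m pendant '{"slide":[[10,-15,20],[20,-30,30],[40,-50,30],[60,-70,30],[60,-70,30],[60,-70,30]],"turn":[0,0,0,0,0,0]}'
python3 - <<'E'
from h import *
im=arm.read_camera("wrist")[:,:,::-1];cv2.imwrite("pics/wrist32.png",im)
E
```

```text
clock: 37.1
ee_pos: [0.4393, -0.2404, 0.1644]
tool_rot: [0.994, 0.107, -0.001, -0.001]
contact_force: [-0.2, 0.6, 0.6]
grip_width: 0.0453
```

View pics/wrist32.png

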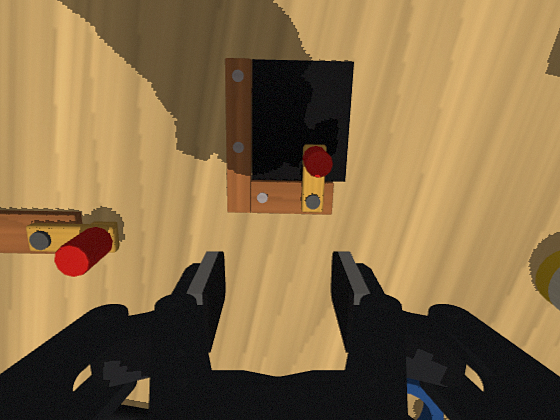

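```bash
python3 - <<'E'
from h import *
np.set_printoptions(precision=3,suppress=True)
im=cv2.imread("pics/wrist32.png");w=im.max(2)
cv2.imwrite("pics/w32c.png",cv2.resize(im[45:225,215:365],None,fx=3.3,fy=3.3,interpolation=2))
A=lambda n,p,z:print(n,seatco(ray("wrist",*p,z),a=.193))
A("TL",(252,60),.003);A("TR",(353,63),.003);A("BR",(345,182),.003)
A("BL",(253,180),.003)
A("pivot",(313,202),.0175);A("knob",(319,164),.0495)
A("fence long inner top",(250,59),.009);A("long inner low",(252,180),.009);A("short inner R",(332,183),.009)
P=ray("wrist",313,202,.0175)[:2];K=ray("wrist",319,164,.0495)[:2];d=K-P;print("button",np.arctan2(d[1],d[0])-.195,np.hypot(*d))
E
```

```text
TL [-38.67   48.222]
TR [40.886 47.686]
BR [ 41.439 -48.106]
BL [-37.649 -48.021]
pivot [ 13.242 -62.532]
knob [ 12.812 -25.314]
fence long inner top [-39.8    48.307]
long inner low [-38.099 -46.753]
short inner R [ 29.378 -47.911]
button 1.580341725094325 0.037220342817201484
```

View pics/w32c.png

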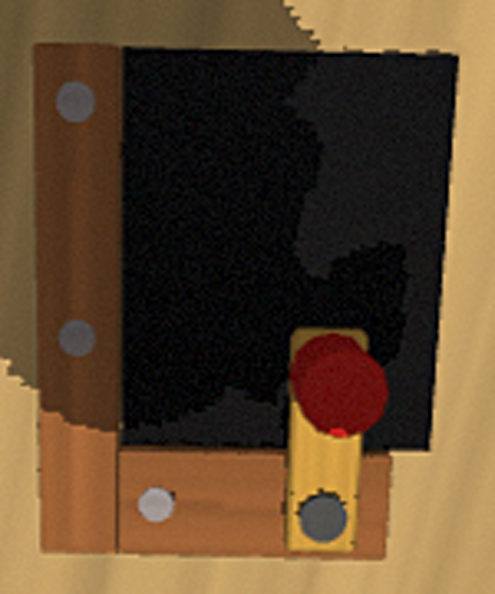

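```bash
python3 - <<'E'
from h import *
a=cv2.imread("pics/scene0.png").astype(int);b=cv2.imread("pics/scene31.png").astype(int)
for n,(u0,u1,v0,v1) in dict(white=(200,255,260,310),block=(375,440,235,290),marker=(335,395,225,255),red=(290,340,200,240),glue=(115,160,200,265),tape=(100,150,180,215),putty=(125,195,130,185),tin=(375,445,300,375),driver=(430,485,285,345)).items():
    print(n,(np.abs(a-b).max(2)[v0:v1,u0:u1]>40).mean().round(3))
print(arm.read_state()["clock"]);print(arm.close_job())
E
```

```text
white 0.022
block 0.0
marker 0.0
red 0.018
glue 0.0
tape 0.0
putty 0.0
tin 0.0
driver 0.0
37.15
the job is handed in; nothing more can be done
None
```

The job is handed in at 37.2 s. The black sheet is in the corner, the brass turn-button is on its stop over it, and the gripper is open and touching nothing.

**What I did**
- **Drawing it out:** the moves could not tilt the tool. I instead reached under the shelf with one finger of the fully open gripper, pressed on the sheet's front margin and drew it out flat. I then slid it to the fences under two fingertips.
- **Seating it:** the last few millimetres did not go by pressing on top. The sheet swung twice and jammed about 4.5° askew. I finished by nudging its free edges with the shut fingertips, first against the long fence and then against the short one.
- **Turning the button:** I pinched the red knob and swung it round until it met the stop at about 30 N, then let go.

**Last checks**
- **Flushness:** the close-up from the wrist camera shows no gap on either fence. The measured corners agree with that to about 1–2 mm, which is as good as the calibration gets.
- **Button:** its angle measures about 1.58 rad, against 1.57 for the stop.
- **Other things:** the marker, block, tape, glue bottle, putty knife, tin and screwdriver look unchanged from the first picture. The white sheet and the red look-alike areas differ in about 2% of pixels. I took that for shadow or noise and did not look into it further.
- **Slip-ups:** while seating, the fingertip once pressed lightly against the long fence and once rode up onto the sheet's far edge. Neither left anything out of place.

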